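Load the bench dryer

TASK

Load the bench dryer: press its red release so that the tray pops out, lay every timber blank that is there flat and lengthwise in the tray, one to a bay, and push the blue hold-down bar straight down over the two orange snap hooks until both ends click. Then push the tray home until it latches and last of all switch the dryer on by pushing its green lever right over; leave the turned wooden foot and the blue screwdriver where they are.

Things in the scene. Friction and masses are not known exactly. Their poses are not given: they have to be found in the camera images.
- tray (a joint): slide of the tray (m): 0 latched home in the dryer, 0.17 fully out. A spring pushes it out (5 N at home, 3 N out); pressing the release lets it pop out and it stays out by the spring. Pushed home (up to 12 N, the last 20 mm against the pawl) it latches by itself between 0 and 0.001; let go short of that and it comes out again. The dryer is a low grey box, 177 x 268 mm and 84 mm high to its roof, fixed to the bench; its open front faces the tray's -x
- release (a joint): the release button (m): 0 up, 0.010 fully down, pressed straight down; lets the tray go from about 0.006; 1.2 N at the start, some 4 N fully down, springs back. It dips and rises again as the tray latches
- release_top (a point): centre of the top of the round red release button (30 mm across, 14 mm proud of the roof, top 98 mm above the bench) near the front edge of the dryer's roof
- tray_floor (a point): centre of the top of the tray's floor, 12 mm above the bench; moves with the tray. Its x points into the dryer (the tray slides out along -x), z up, y to the tray's left as seen when facing along +x. The floor has 6 mm ribs, lips and posts for the bar; front panel from x = -0.090 to -0.0815, 61 mm high; back wall at x = +0.076, 14 mm high; a small dark catch stands over the tray's edge at x = -0.055, y = -0.124, 46 to 56 mm above the floor, outside the bays
- bay_a (a point): centre of the floor of one of the two outer bays of the three in the tray (the middle one is centred on tray_floor), each 71 mm wide across (tray y) and 152 mm long (tray x), kept apart by ribs only 6 mm high; moves with the tray. Axes as tray_floor
- bay_c (a point): centre of the floor of one of the two outer bays of the three in the tray (the middle one is centred on tray_floor), each 71 mm wide across (tray y) and 152 mm long (tray x), kept apart by ribs only 6 mm high; moves with the tray. Axes as tray_floor
- bar_seat (a point): where the middle of the underside of the hold-down bar comes to lie: 22 mm above the tray floor, 44 mm behind the tray's centre (tray x), 3 mm above the blanks; moves with the tray, axes as tray_floor. The orange hooks stand at y = +-0.116 from here, 24 mm wide along x, sloped heads that point inward, with tops 27 mm above this point; four posts under the bar's end ears carry it. With the tray out this point is 41 mm in front of the dryer's front edge
- pull_front (a point): centre of the front face of the black pull on the tray's front panel (100 mm wide, 24 mm high from 22 to 46 mm above the bench, 30 mm proud of the panel): push here along the tray's +x; moves with the tray
- hook_left (a joint): bend of the orange snap hook at the tray's +y end (rad): 0 upright, grows outward; pushed out to about 0.2 as the bar passes, back near 0 when clicked. It takes about 7 N of downward push a hook
- hook_right (a joint): the same for the hook at the tray's -y end
- hold_bar: the blue hold-down bar; origin at the middle of its underside (a flat bar 50 mm wide (its x), 241 mm long (its y), 8 mm thick, 160 g, an end notch 32 mm wide for each hook, 9 mm deep). Its z points up; seated, its y lies along the tray's y, either way round
- switch (a joint): the dryer's green toggle lever on its roof (rad): 0 off, leaning 0.5 rad to the tray's -x (the front); 1.0 on, leaning 0.5 rad to +x; stays where it is left, light
- switch_tip (a point): centre of the green ball (26 mm across) at the tip of the lever, 55 mm from its hinge (the hinge lies along tray y, 106 mm above the bench); between off and on it travels 53 mm along the tray's +x and rises 7 mm half-way
- bar_grip (a point): centre of the black grip rib on the middle of the bar: 44 mm long along the bar's x, 14 mm thick along the bar's y, 24 mm high (8 to 32 mm above the bar's underside); 20 mm above its underside
- bar_end_left (a point): underside of the bar at its +y end, 120.5 mm from its middle
- bar_end_right (a point): underside of the bar at its -y end, 120.5 mm from its middle
- blank_1_mid (a point): pale timber blank, 45 mm wide (its x), 140 mm long (its y), 19 mm thick, 75 g; the point is its very centre, 9.5 mm above its underside; absent (None) in some starts
- blank_2_mid (a point): pale timber blank, 45 mm wide (its x), 140 mm long (its y), 19 mm thick, 75 g; the point is its very centre, 9.5 mm above its underside; absent (None) in some starts
- blank_3_mid (a point): pale timber blank, 45 mm wide (its x), 140 mm long (its y), 19 mm thick, 75 g; the point is its very centre, 9.5 mm above its underside; absent (None) in some starts
- blank_1: the same blank; origin at the centre of its underside, axes as above
- blank_2: the same blank; origin at the centre of its underside, axes as above
- blank_3: the same blank; origin at the centre of its underside, axes as above
- turned_foot_mid (a point): centre of the upright turned wooden foot, 50 mm across, 86 mm high: leave it alone
- screwdriver_mid (a point): middle of the blue screwdriver, 204 mm long (its y), 28 mm high: leave it alone

How it is judged:
By the outcome, as a careful person would: the job done as asked, in the order asked, and still so for the second after the job is handed in, with the robot touching nothing.
Of blank_1, blank_2, blank_3 only 2 to 3 are there at a start; the rules pass over those that are not, and their reading is None.
At some moment in a run one of blank_1, blank_2, blank_3, hold_bar may be knocked a few centimetres aside while the robot is not near it.
Once in a run the grip may slacken for a moment while it holds something.
It also fails if it takes over 192 s, if anything falls off the work surface, if the arm or the gripper's body presses on something with over 40 N, if the wrist force passes 120 N, or if a joint passes its speed limit or range.

ROBOT

A 7-joint arm with a two-finger parallel gripper is mounted at the origin on the work surface; the furniture and walls round the work are solid. World frame = base frame: x ahead of the robot, y to its left, z up, the work surface at z = 0. Lengths are in m, angles in rad, forces in N, time in s.
With the tool pointing down it reaches from about 0.425 to 0.925 m from the base axis. Payload 6.8 kg.
Tool frame: the origin (TCP) lies at the very end of the fingers, on their centre line; the grasp point (between the pads) lies 19 mm behind it; z points along the fingers, y is the direction in which the jaws open and shut (so a half turn about z gives the same grasp; the last joint's range is limited). The gripper opens to 85 mm and grips with 20 to 120 N. Pads are 22 mm wide; open, the fingers measure 114 mm over their backs; the gripper's body (76 mm by 85 mm) begins 54 mm behind the grasp point. The pads swing forward as they close: fully open they stand 13 mm farther back than shut.
Start: joints at [1.084, 0.477, 0.022, 1.555, -0.011, 1.109, -0.083], TCP at [0.25, -0.627, 0.231] pointing down, gripper open.
Joint ranges: [-2.96, 2.96], [-0.34, 2.1], [-1.41, 1.46], [0.24, 2.44], [-1.37, 4.51], [0.17, 1.92], [-2.96, 2.96]. Speed limits (rad/s): [2.39, 2.39, 3.14, 3.14, 3.14, 3.14, 3.14].

INTERFACE

Orientations are given as a rotation vector (axis times angle).
In Python, from bench import monitor, viewer, job gives the robot as it stands. The module is installed in compiled form; this text tells all that it offers.
- The arm moves only by the tool drive_tool, never from a script. Its argument "commands" is a list of rows, each an object with "linear": the shift along the tool's x, y, z in m, a list of three; "dr": the turn, a rotation vector about the tool's x, y, z in degrees, a list of three; "jaw": the closure, from 0 (fully open) to 1 (shut). A call has 1 to 8 rows; each row shifts and turns the pose as measured when the row begins, along the tool's axes as they then stand; what a row does not reach is not made up. A row lasts 1/8 s, in which the tool goes at most 62.5 mm and 10.7 degrees, less where a joint would pass 70% of its speed; a pose out of reach is approached as far as the arm can. A call is refused whole if a number of a shift passes 0.0625 or a number of a turn 10.7, either way. A call with a gripper value outside its range is refused whole. The fingers move at their own pace and stop on an object; "force" is the grip in N (left out, the last holds). Time passes only in rows, so rows that do not move let the fingers close. It gives the time, the measured TCP pose, the force and the opening at its end, in the units of the state.
- monitor.get_obs(): the state, without advancing time (a new reading comes with each control period).
- viewer.grab_frame(name): name is "side" or "top" or "wrist"; returns the picture (480x640x3 uint8, red, green, blue); there is no depth.
- viewer.calibration(name): a dict with "K" (3x3 intrinsics, pixels), "k1" (the pictures are not rectified: a ray, as slopes to the right and down, at radius r is drawn at 1 + k1 r^2 times it, then the intrinsics apply), "R" (3x3) and "t" (3): a world point X has camera coordinates R X + t. Camera axes: x right, y down, z forward; pixel columns grow to the right and rows downward; lengths in m; the calibration is good to about 2 mm. A picture is of the moment at which its call begins: read the wrist's pose just before it. calibration takes no time and is no camera call; for the wrist camera it gives the pose at the moment of the call.
- job.hand_in(): hands the job in, once; it reports no verdict.
The state is a dict: "clock": time; "joints": joint angles; "qvel": joint speeds; "tau": joint torques, N m; "tcp_pos": TCP position; "orientation": TCP orientation; "contact_force": force on the tool from outside, world axes, zero at the start; "moment": the same for the moment, N m; "grip_width": finger opening in m.
Only numpy, scipy, OpenCV 4.12 (cv2) and the standard library are available. Lean on these libraries where they do the work, as an engineer would, in place of code of your own. Each camera call takes 0.05 s, during which the arm holds its last target.

## Working session

There is one attempt and no reset: what is moved stays moved. The work goes in short steps, Python scripts to look and compute and a tool call to move; the robot and the scene stay as the last step left them, time stands still between calls to the robot, and variables do not carry over. Pictures are saved under pics/ and viewed, and the job is handed in when it is done.

Besides the shell and the picture viewer there is one more tool, called as name(argument=value, ...), one argument or row to a line, values as JSON. drive_tool: Moves the arm, as the interface text tells. Its arguments: {"type":"object","properties":{"commands":{"type":"array"},"force":{"type":"number"}},"required":["commands"]}

```bash
mkdir -p pics; ls; python3 - <<'E'
from bench import monitor, viewer, job
import cv2
o=monitor.get_obs()
for k,v in o.items(): print(k,v)
for n in ["side","top","wrist"]:
    c=viewer.calibration(n); print(n,c)
    f=viewer.grab_frame(n); cv2.imwrite(f"pics/{n}0.png",f[:,:,::-1])
E
```

```text
pics
clock 0.0
joints [ 1.08388786  0.47779558  0.02233038  1.55646531 -0.0114955   1.109333
 -0.08311837]
qvel [ 0.00146542 -0.0007009  -0.00130072  0.00188435 -0.00102692 -0.0002489
 -0.0012606 ]
tau [-7.90274044e-04 -5.96464348e+01  1.60737164e+00 -2.81205654e+01
  1.23586552e-02  9.30147566e-03 -6.49811852e-06]
tcp_pos [ 0.24938702 -0.62658327  0.23032274]
orientation [-3.08363021e+00 -5.91159833e-01  7.67168750e-04]
contact_force [ 0.36463879  0.84766614 -0.44773942]
moment [-0.02438164  0.02231729  0.00537089]
grip_width 0.08524480518346839
side {'K': array([[598.9864485 ,   0.        , 314.47002184],
       [  0.        , 598.9864485 , 242.45846164],
       [  0.        ,   0.        ,   1.        ]]), 'k1': -0.16716892816388113, 'R': array([[ 0.81059296, -0.58543021,  0.01450979],
       [-0.28985975, -0.42262571, -0.85870183],
       [ 0.5088422 ,  0.69185185, -0.51227008]]), 't': array([-0.42745007,  0.19826224,  1.47003586])}
top {'K': array([[485.46876048,   0.        , 326.03702151],
       [  0.        , 485.46876048, 239.34368652],
       [  0.        ,   0.        ,   1.        ]]), 'k1': 0.027225457223748015, 'R': array([[ 0.01616509, -0.9994061 ,  0.03043239],
       [-0.99403792, -0.01934574, -0.10730493],
       [ 0.10782994, -0.02851635, -0.99376029]]), 't': array([-0.10916366,  0.46748203,  1.32580739])}
wrist {'K': array([[351.41071689,   0.        , 312.99957881],
       [  0.        , 351.41071689, 241.15760898],
       [  0.        ,   0.        ,   1.        ]]), 'k1': -0.029009253823988047, 'R': array([[ 0.37032029, -0.92890217, -0.00190709],
       [-0.88737012, -0.35436849,  0.29495294],
       [-0.27465824, -0.10753476, -0.95550988]]), 't': array([-0.67378385, -0.03960148,  0.37927757])}
```

View pics/top0.png

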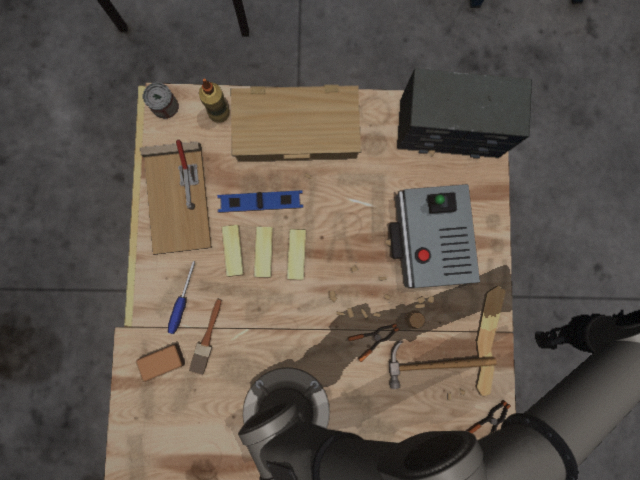

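View pics/side0.png

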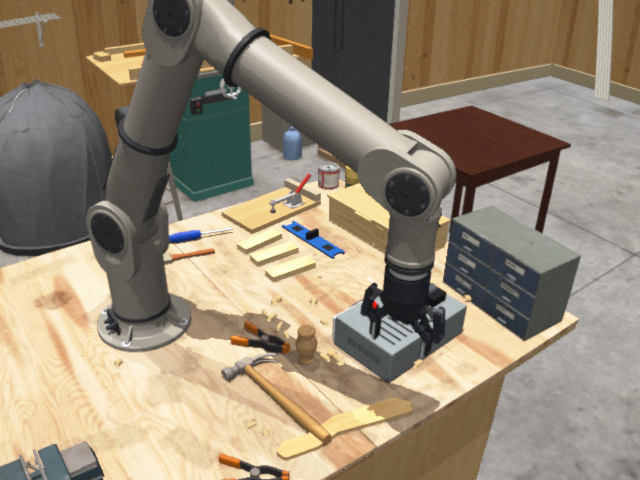

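View pics/wrist0.png

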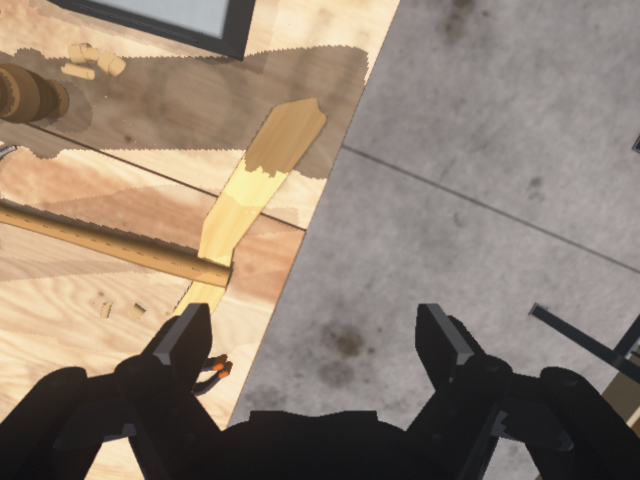

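```bash
cat > h.py <<'E'
import numpy as np, cv2
from bench import monitor, viewer, job
from scipy.spatial.transform import Rotation as Ro
def grab(n,save=None):
    c=viewer.calibration(n); f=viewer.grab_frame(n)
    if save: cv2.imwrite(f"pics/{save}.png",f[:,:,::-1])
    return c,f
def ray(c,uv):
    K=c["K"]; d=np.array([(uv[0]-K[0,2])/K[0,0],(uv[1]-K[1,2])/K[1,1]]); r=d.copy()
    for _ in range(20): r=d/(1+c["k1"]*(r@r))
    o=-c["R"].T@c["t"]; v=c["R"].T@np.array([r[0],r[1],1]); return o,v
def onz(c,uv,z):
    o,v=ray(c,uv); return o+v*(z-o[2])/v[2]
def proj(c,X):
    p=c["R"]@np.asarray(X)+c["t"]; s=p[:2]/p[2]; s=s*(1+c["k1"]*(s@s)); return c["K"][:2,:2]@s+c["K"][:2,2]
def meet(c1,u1,c2,u2):
    o1,v1=ray(c1,u1);o2,v2=ray(c2,u2)
    A=np.stack([v1,-v2],1); s=np.linalg.lstsq(A,o2-o1,rcond=None)[0]
    a=o1+v1*s[0]; b=o2+v2*s[1]; return (a+b)/2,np.linalg.norm(a-b)
def mask(f,lo,hi):
    return cv2.inRange(cv2.cvtColor(f,cv2.COLOR_RGB2HSV),np.array(lo),np.array(hi))
def blobs(m,amin=60):
    m=cv2.morphologyEx(m,cv2.MORPH_OPEN,np.ones((3,3)))
    cs,_=cv2.findContours(m,cv2.RETR_EXTERNAL,cv2.CHAIN_APPROX_NONE)
    return [c for c in cs if cv2.contourArea(c)>amin]
def rect_on(c,cont,z):
    P=np.array([onz(c,p[0].astype(float),z)[:2] for p in cont])*1000
    r=cv2.minAreaRect(P.astype(np.float32)); b=cv2.boxPoints(r)
    e=[b[1]-b[0],b[2]-b[1]]; e=max(e,key=np.linalg.norm)
    a=np.degrees(np.arctan2(e[1],e[0]))%180
    return np.array(r[0])/1000,sorted(r[1]),a   # centre, sizes mm, long-axis yaw
def goto(p,yaw=None):
    """print shift in tool axes to world p; yaw (deg): desired world heading of tool y, tool pointing down"""
    o=monitor.get_obs(); R=Ro.from_rotvec(o["orientation"])
    d=R.inv().apply(np.asarray(p)-o["tcp_pos"])
    print("t",round(o["clock"],2),"tcp",o["tcp_pos"].round(4),"w",round(o["grip_width"],4),"F",np.round(o["contact_force"],1),"J",o["joints"].round(2))
    ty=R.as_matrix()[:,1]; print("toolyaw y",np.degrees(np.arctan2(ty[1],ty[0])).round(2))
    print("shift tool",d.round(4),"rows",np.ceil(np.abs(d).max()/.06))
    if yaw is not None:
        cand=[]
        for k in (0,180):
            a=np.radians(yaw+k); y=np.array([np.cos(a),np.sin(a),0]); z=np.array([0,0,-1.]); x=np.cross(y,z)
            T=Ro.from_matrix(np.stack([x,y,z],1)); rv=np.degrees((R.inv()*T).as_rotvec()); cand.append(rv)
        for rv in sorted(cand,key=np.linalg.norm): print("turn total deg",rv.round(2))
E
python3 - <<'E'
from h import *
c=viewer.calibration("top"); f=cv2.imread("pics/top0.png")[:,:,::-1].copy()
hsv=cv2.cvtColor(f,cv2.COLOR_RGB2HSV)
for p in [(263,252),(296,254),(232,250),(240,202),(423,255),(440,200),(416,320)]: print(p,hsv[p[1],p[0]])
for ct in blobs(mask(f,(20,70,150),(35,255,255)),300): 
    r=rect_on(c,ct,.019); 
    print("yel",r) if r[1][1]<200 else 0
for ct in blobs(mask(f,(105,120,40),(125,255,255))): print("blue",rect_on(c,ct,.008))
m=mask(f,(0,170,100),(5,255,255))|mask(f,(174,170,100),(180,255,255))
for ct in blobs(m,30): r=cv2.minEnclosingCircle(ct); print("red",r,onz(c,r[0],.098))
for ct in blobs(mask(f,(45,120,60),(80,255,255)),10): r=cv2.minEnclosingCircle(ct); print("green",r,onz(c,r[0],.154))
# dryer roof corners
for p in [(402,191),(470,185),(478,284),(410,288)]: print(onz(c,p,.084).round(4))
E
```

```text
(263, 252) [ 30  60 174]
(296, 254) [ 29  59 174]
(232, 250) [ 29  60 174]
(240, 202) [112 145 104]
(423, 255) [  1 182 164]
(440, 200) [ 66 140 118]
(416, 320) [ 13 114 101]
blue (array([0.25520886, 0.30736081]), [22.510047912597656, 97.03266143798828], np.float32(166.9567))
blue (array([0.57294226, 0.14761699]), [46.69684600830078, 101.40572357177734], np.float32(94.692))
blue (array([0.58226154, 0.03033623]), [46.88396072387695, 102.84168243408203], np.float32(94.4772))
red ((423.1666564941406, 254.8333282470703), 5.296861171722412) [ 0.42545713 -0.35621477  0.098     ]
green ((439.5, 199.0), 4.272101879119873) [ 0.56505922 -0.38599784  0.154     ]
[ 0.5988 -0.3028  0.084 ]
[ 0.6193 -0.4882  0.084 ]
[ 0.3516 -0.5053  0.084 ]
[ 0.3378 -0.3239  0.084 ]
```

```bash
python3 - <<'E'
import cv2
f=cv2.imread("pics/top0.png")
cv2.imwrite("pics/crop0.png",cv2.resize(f[170:330,200:500],None,fx=2.6,fy=2.6,interpolation=cv2.INTER_CUBIC))
E
```

```text
(no output)
```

View pics/crop0.png

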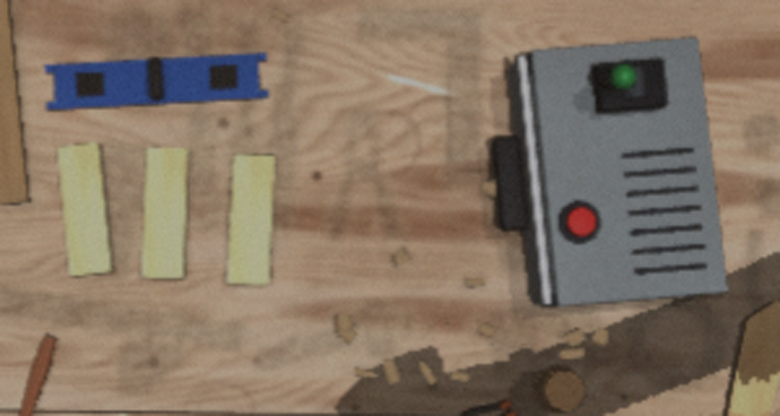

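```bash
python3 - <<'E'
from h import *
goto([0.4255,-0.356,0.20],94.5)
c=viewer.calibration("top"); f=cv2.imread("pics/top0.png")[:,:,::-1].copy()
for ct in blobs(mask(f,(25,45,140),(35,110,255)),300): print("yel",rect_on(c,ct,.019))
E
```

```text
t 0.15 tcp [ 0.2494 -0.6267  0.2306] w 0.0855 F [-0.1  0.6 -0. ] J [ 1.08  0.48  0.02  1.56 -0.01  1.11 -0.08]
toolyaw y -68.3
shift tool [ 0.2637 -0.1864  0.0308] rows 5.0
turn total deg [-0.08  0.02 17.2 ]
turn total deg [-2.000e-02 -1.100e-01 -1.628e+02]
yel (array([ 0.42786987, -0.01867959]), [43.34006881713867, 135.9683837890625], np.float32(178.49539))
yel (array([0.43318146, 0.0733263 ]), [43.59934997558594, 137.74366760253906], np.float32(179.45833))
yel (array([0.4357597 , 0.15962025]), [42.58672332763672, 138.2666473388672], np.float32(6.9239655))
```

drive_tool(
  commands=[
    {"linear":[0.053,-0.037,0.005],"dr":[0,0,0],"jaw":1},
    {"linear":[0.053,-0.037,0.005],"dr":[0,0,0],"jaw":1},
    {"linear":[0.053,-0.037,0.005],"dr":[0,0,0],"jaw":1},
    {"linear":[0.053,-0.037,0.005],"dr":[0,0,0],"jaw":1},
    {"linear":[0.052,-0.037,0.005],"dr":[0,0,0],"jaw":1},
    {"linear":[0,0,0],"dr":[0,0,0],"jaw":1},
  ],
  force=40,
)

```text
clock: 0.9
tcp_pos: [0.4229, -0.3613, 0.204]
orientation: [-3.084, -0.589, 0.003]
contact_force: [-0.1, -0.9, 0.4]
grip_width: -0.0002
```

```bash
python3 - <<'E'
from h import *
goto([0.4255,-0.356,0.10],94.5)
c,f=grab("wrist","w1")
E
```

```text
t 0.9 tcp [ 0.4229 -0.3613  0.204 ] w -0.0002 F [-0.1 -0.9  0.4] J [ 0.67  0.32 -0.09  1.86  0.03  0.96 -0.63]
toolyaw y -68.39
shift tool [ 0.0045 -0.0037  0.104 ] rows 2.0
turn total deg [-0.12  0.09 17.11]
turn total deg [-1.3000e-01 -1.8000e-01 -1.6289e+02]
```

View pics/w1.png

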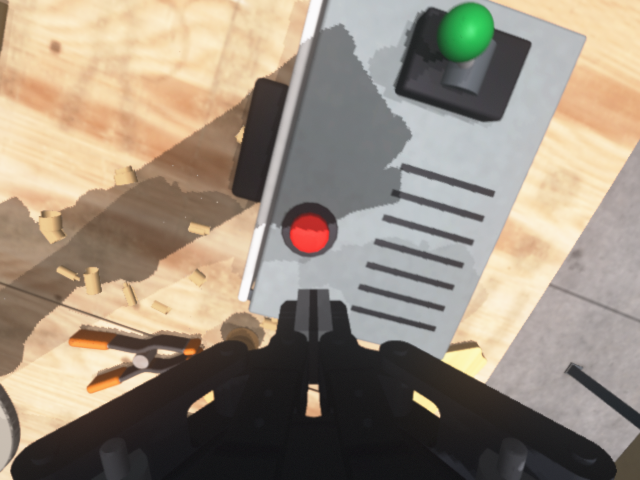

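```bash
python3 - <<'E'
from h import *
c=viewer.calibration("wrist"); f=cv2.imread("pics/w1.png")[:,:,::-1].copy()
m=mask(f,(0,170,100),(5,255,255))|mask(f,(174,170,100),(180,255,255))
for ct in blobs(m,200): r=cv2.minEnclosingCircle(ct); print("red",r,onz(c,r[0],.098))
for ct in blobs(mask(f,(45,120,60),(80,255,255)),100): r=cv2.minEnclosingCircle(ct); print("green",r,onz(c,r[0],.154))
a=onz(c,(322,2),.084);b=onz(c,(251,302),.084);d=onz(c,(585,38),.084);print(a,b,d,np.degrees(np.arctan2(*(a-b)[[1,0]])))
E
```

```text
red ((309.1153869628906, 233.11538696289062), 19.506206512451172) [ 0.42320606 -0.35986635  0.098     ]
green ((465.0, 32.0), 31.40073585510254) [ 0.56191927 -0.38863729  0.154     ]
[ 0.56874823 -0.31215175  0.084     ] [ 0.34651719 -0.3378254   0.084     ] [ 0.61625615 -0.4854294   0.084     ] 6.589986235033672
```

drive_tool(
  commands=[
    {"linear":[0.002,-0.002,0.05],"dr":[0,0,0],"jaw":1},
    {"linear":[0,0,0.05],"dr":[0,0,0],"jaw":1},
    {"linear":[0,0,0.014],"dr":[0,0,0],"jaw":1},
    {"linear":[0,0,0.003],"dr":[0,0,0],"jaw":1},
    {"linear":[0,0,0],"dr":[0,0,0],"jaw":1},
  ],
)

```text
clock: 1.58
tcp_pos: [0.4214, -0.3689, 0.0893]
orientation: [3.084, 0.569, 0.0]
contact_force: [-0.9, 1.5, 3.4]
grip_width: -0.0002
```

```bash
python3 - <<'E'
from h import *
goto([0.4255,-0.356,0.10],94.5)
c,f=grab("side","s2")
E
```

```text
t 1.57 tcp [ 0.4214 -0.3689  0.0893] w -0.0002 F [-0.9  1.5  3.4] J [ 0.67  0.47 -0.08  1.95  0.06  0.72 -0.65]
toolyaw y -69.09
shift tool [ 0.0085 -0.0106 -0.0108] rows 1.0
turn total deg [ 0.34 -0.   16.41]
turn total deg [ 1.0000e-02  4.8000e-01 -1.6359e+02]
```

View pics/s2.png

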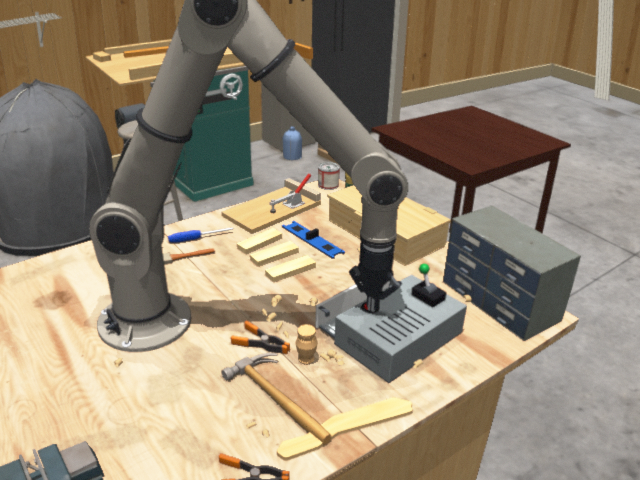

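drive_tool(
  commands=[
    {"linear":[0,0,-0.06],"dr":[0,0,0],"jaw":1},
    {"linear":[0,0,-0.06],"dr":[0,0,0],"jaw":1},
    {"linear":[0.026,-0.056,-0.03],"dr":[0,0,3],"jaw":0},
    {"linear":[0.026,-0.056,-0.02],"dr":[0,0,3],"jaw":0},
    {"linear":[0.026,-0.056,0],"dr":[0,0,3],"jaw":0},
    {"linear":[0.026,-0.056,0],"dr":[0,0,3],"jaw":0},
    {"linear":[0.026,-0.056,0],"dr":[0,0,3],"jaw":0},
    {"linear":[0.026,-0.056,0],"dr":[0,0,3],"jaw":0},
  ],
)

```text
clock: 2.62
tcp_pos: [0.502, -0.0175, 0.2717]
orientation: [3.122, 0.029, 0.036]
contact_force: [0.3, -0.1, -0.4]
grip_width: 0.0853
```

```bash
python3 - <<'E'
from h import *
goto([0.428,-0.019,0.10],90)
c,f=grab("top","t3")
for ct in blobs(mask(f,(25,45,140),(35,110,255)),300): print("yel",rect_on(c,ct,.019))
c,f=grab("wrist","w3")
for ct in blobs(mask(f,(22,45,140),(35,110,255)),1500): print("yelw",rect_on(c,ct,.019))
E
```

```text
t 2.62 tcp [ 0.502  -0.0175  0.2717] w 0.0853 F [ 0.3 -0.1 -0.4] J [ 0.18  0.16 -0.31  1.91  0.08  1.06 -1.72]
toolyaw y -88.94
shift tool [-0.0779 -0.0031  0.1699] rows 3.0
turn total deg [ 1.09 -1.3   1.07]
turn total deg [   2.04    1.7  -178.91]
yelw (array([0.4325325 , 0.07401431]), [44.28274154663086, 139.41119384765625], np.float32(179.83804))
yelw (array([0.43720187, 0.16113495]), [44.563514709472656, 134.15008544921875], np.float32(6.931521))
```

View pics/w3.png

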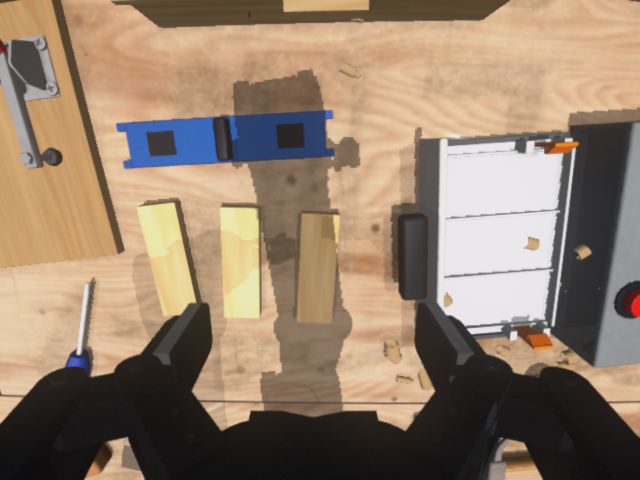

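View pics/t3.png

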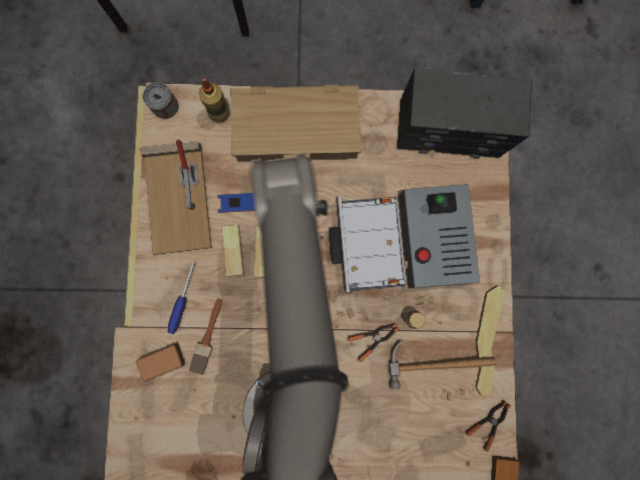

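```bash
python3 - <<'E'
from h import *
c=viewer.calibration("wrist"); f=cv2.imread("pics/w3.png")[:,:,::-1].copy()
cv2.imwrite("pics/w3c.png",cv2.resize(f[110:370,380:640],None,fx=2.3,fy=2.3,interpolation=cv2.INTER_CUBIC)[:,:,::-1])
for p in [(446,217.5),(561,211),(446,276.5),(553,268)]: print(onz(c,p,.018).round(4))
for ct in blobs(mask(f,(5,180,100),(18,255,255)),20): print("or",cv2.boundingRect(ct),rect_on(c,ct,.058))
E
```

```text
[ 0.4949 -0.1707  0.018 ]
[ 0.5069 -0.3077  0.018 ]
[ 0.4215 -0.1807  0.018 ]
[ 0.4356 -0.3137  0.018 ]
or (528, 334, 24, 15) (array([ 0.357763  , -0.28741824]), [18.810890197753906, 31.724836349487305], np.float32(90.59923))
or (550, 142, 28, 11) (array([ 0.57867712, -0.26577975]), [9.578483581542969, 27.798519134521484], np.float32(95.441475))
```

View pics/w3c.png

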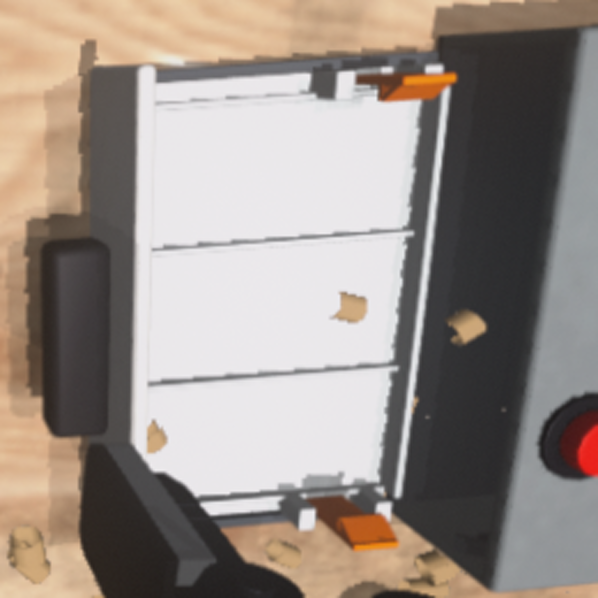

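drive_tool(
  commands=[
    {"linear":[0,0,0],"dr":[1.1,-1.3,2.5],"jaw":0},
    {"linear":[-0.025,-0.001,0.05],"dr":[0,0,0],"jaw":0},
    {"linear":[-0.025,-0.001,0.05],"dr":[0,0,0],"jaw":0},
    {"linear":[-0.025,-0.001,0.06],"dr":[0,0,0],"jaw":0},
    {"linear":[0,0,0],"dr":[0,0,0],"jaw":0},
  ],
)

```text
clock: 3.35
tcp_pos: [0.4314, -0.0142, 0.1147]
orientation: [-3.137, 0.053, -0.011]
contact_force: [-0.2, 0.9, 0.3]
grip_width: 0.0854
```

```bash
python3 - <<'E'
from h import *
goto([0.428,-0.019,0.004],88.5)
c,f=grab("wrist","w4")
E
```

```text
t 3.35 tcp [ 0.4314 -0.0142  0.1147] w 0.0854 F [-0.2  0.9  0.3] J [ 0.16  0.26 -0.3   2.21  0.12  0.68 -1.83]
toolyaw y -91.95
shift tool [-0.004   0.0054  0.1107] rows 2.0
turn total deg [-0.23 -0.39 -0.45]
turn total deg [ -0.61   0.36 179.55]
```

View pics/w4.png

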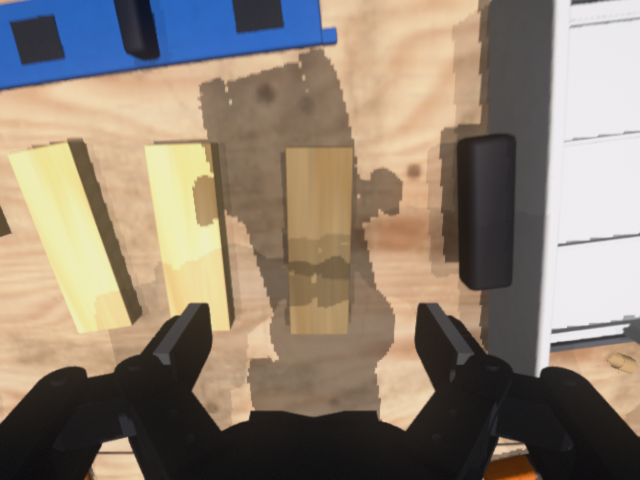

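```bash
python3 - <<'E'
from h import *
c=viewer.calibration("wrist")
P=[onz(c,p,.019) for p in [(287,148),(352,148),(348,334),(290,334)]]
print(np.round(P,4),np.mean(P,0))
E
```

```text
[[ 0.5016  0.0015  0.019 ]
 [ 0.5001 -0.0418  0.019 ]
 [ 0.3602 -0.0383  0.019 ]
 [ 0.3616  0.0068  0.019 ]] [ 0.43088203 -0.01796475  0.019     ]
```

drive_tool(
  commands=[
    {"linear":[-0.001,0.004,0.05],"dr":[0,0,0],"jaw":0},
    {"linear":[0,0,0.05],"dr":[0,0,0],"jaw":0},
    {"linear":[0,0,0.009],"dr":[0,0,0],"jaw":0},
    {"linear":[0,0,0],"dr":[0,0,0],"jaw":0},
  ],
)

```text
clock: 3.9
tcp_pos: [0.4501, -0.0218, 0.0142]
orientation: [-3.138, 0.071, -0.053]
contact_force: [0.3, 0.5, 0.3]
grip_width: 0.0855
```

```bash
python3 - <<'E'
from h import *
goto([0.4305,-0.018,0.003],88.5)
E
```

```text
t 3.9 tcp [ 0.4501 -0.0218  0.0142] w 0.0855 F [0.3 0.5 0.3] J [ 0.09  0.47 -0.22  2.24  0.25  0.41 -1.95]
toolyaw y -92.61
shift tool [-0.0202 -0.0029  0.0105] rows 1.0
turn total deg [-0.18 -1.93 -1.11]
turn total deg [ -3.02   0.29 178.86]
```

drive_tool(
  commands=[
    {"linear":[-0.017,-0.002,0],"dr":[0,-1.9,-1],"jaw":0},
    {"linear":[0,0,0],"dr":[0,0,0],"jaw":0},
  ],
)

```text
clock: 4.15
tcp_pos: [0.4348, -0.0191, 0.0168]
orientation: [-3.138, 0.044, -0.006]
contact_force: [-0.6, -0.4, 0.3]
grip_width: 0.0857
```

```bash
python3 - <<'E'
from h import *
goto([0.4305,-0.018,0.003],88.5)
E
```

```text
t 4.15 tcp [ 0.4348 -0.0191  0.0168] w 0.0857 F [-0.6 -0.4  0.3] J [ 0.11  0.46 -0.24  2.26  0.24  0.45 -1.93]
toolyaw y -91.59
shift tool [-0.0044 -0.001   0.0138] rows 1.0
turn total deg [-0.18 -0.21 -0.1 ]
turn total deg [ -0.33   0.28 179.9 ]
```

Good; go down in smaller steps and grip.

drive_tool(
  commands=[
    {"linear":[-0.004,-0.001,0.007],"dr":[0,0,0],"jaw":0},
    {"linear":[-0.001,0,0.005],"dr":[0,0,0],"jaw":0},
    {"linear":[0,0,0],"dr":[0,0,0],"jaw":0},
    {"linear":[0,0,0],"dr":[0,0,0],"jaw":1},
    {"linear":[0,0,0],"dr":[0,0,0],"jaw":1},
    {"linear":[0,0,0],"dr":[0,0,0],"jaw":1},
  ],
  force=60,
)

```text
clock: 4.9
tcp_pos: [0.4304, -0.0178, 0.0055]
orientation: [-3.138, 0.044, -0.01]
contact_force: [-2.2, 0.2, 6.5]
grip_width: 0.0433
```

```bash
python3 - <<'E'
from h import *
goto([0.4305,-0.018,0.003],88.5)
E
```

```text
t 4.9 tcp [ 0.4304 -0.0178  0.0055] w 0.0433 F [-2.2  0.2  6.5] J [ 0.09  0.48 -0.23  2.27  0.26  0.41 -1.95]
toolyaw y -91.6
shift tool [0.0001 0.0002 0.0025] rows 1.0
turn total deg [-0.17 -0.35 -0.1 ]
turn total deg [ -0.55   0.26 179.9 ]
```

```bash
cat >> h.py <<'E'
def plan(p,yaw,n):
    """n equal rows to TCP p, tool down, tool y heading yaw (deg, exact)"""
    o=monitor.get_obs(); R=Ro.from_rotvec(o["orientation"]); q=o["tcp_pos"]
    a=np.radians(yaw); y=np.array([np.cos(a),np.sin(a),0]); z=np.array([0,0,-1.]); x=np.cross(y,z)
    T=Ro.from_matrix(np.stack([x,y,z],1)); rv=(R.inv()*T).as_rotvec()
    print("t",round(o["clock"],2),"tcp",q.round(4),"w",round(o["grip_width"],4),"turn",np.degrees(rv).round(1),"dist",np.linalg.norm(p-q).round(3),"J",o["joints"].round(2))
    for k in range(n):
        Rk=R*Ro.from_rotvec(rv*k/n); print((Rk.inv().apply((np.asarray(p)-q)/n)*1000).round(0),np.degrees(rv/n).round(1))
E
python3 - <<'E'
from h import *
plan(np.array([0.464,-0.150,0.16]),5.2,10)
E
```

```text
t 4.9 tcp [ 0.4304 -0.0178  0.0055] w 0.0433 turn [  0.2  -0.4 -96.8] dist 0.206 J [ 0.09  0.48 -0.23  2.27  0.26  0.41 -1.95]
[  4.  13. -15.] [ 0.  -0.  -9.7]
[  2.  14. -15.] [ 0.  -0.  -9.7]
[ -1.  14. -15.] [ 0.  -0.  -9.7]
[ -3.  13. -15.] [ 0.  -0.  -9.7]
[ -5.  13. -15.] [ 0.  -0.  -9.7]
[ -7.  11. -15.] [ 0.  -0.  -9.7]
[ -9.  10. -15.] [ 0.  -0.  -9.7]
[-11.   8. -15.] [ 0.  -0.  -9.7]
[-12.   6. -15.] [ 0.  -0.  -9.7]
[-13.   4. -15.] [ 0.  -0.  -9.7]
```

drive_tool(
  commands=[
    {"linear":[0,0,-0.03],"dr":[0,0,0],"jaw":1},
    {"linear":[0,0,-0.06],"dr":[0,0,0],"jaw":1},
    {"linear":[0,0,-0.06],"dr":[0,0,0],"jaw":1},
    {"linear":[0.003,0.013,0],"dr":[0,0,-9.7],"jaw":1},
    {"linear":[0.002,0.014,0],"dr":[0,0,-9.7],"jaw":1},
    {"linear":[-0.001,0.014,0],"dr":[0,0,-9.7],"jaw":1},
    {"linear":[-0.003,0.013,0],"dr":[0,0,-9.7],"jaw":1},
    {"linear":[-0.005,0.013,0],"dr":[0,0,-9.7],"jaw":1},
  ],
)

```text
clock: 5.9
tcp_pos: [0.4475, -0.0856, 0.1613]
orientation: [2.862, 1.292, 0.011]
contact_force: [-0.3, -0.3, 0.0]
grip_width: 0.0432
```

drive_tool(
  commands=[
    {"linear":[-0.007,0.011,0],"dr":[0,0,-9.7],"jaw":1},
    {"linear":[-0.009,0.01,0],"dr":[0,0,-9.7],"jaw":1},
    {"linear":[-0.011,0.008,0],"dr":[0,0,-9.7],"jaw":1},
    {"linear":[-0.012,0.006,0],"dr":[0,0,-9.7],"jaw":1},
    {"linear":[-0.013,0.004,0],"dr":[0,0,-9.7],"jaw":1},
    {"linear":[0,0,0],"dr":[0,0,0],"jaw":1},
  ],
)

```text
clock: 6.65
tcp_pos: [0.4644, -0.1534, 0.1604]
orientation: [2.048, 2.379, 0.007]
contact_force: [-0.4, 0.3, -1.0]
grip_width: 0.0434
```

```bash
python3 - <<'E'
from h import *
plan(np.array([0.464,-0.150,0.16]),5.2,1)
grab("wrist","w5")
E
```

```text
t 6.65 tcp [ 0.4644 -0.1534  0.1604] w 0.0434 turn [ 0.3 -0.1  3.3] dist 0.003 J [ 0.65  0.31 -0.53  2.04  0.2   0.85  0.15]
[3. 0. 0.] [ 0.3 -0.1  3.3]
```

View pics/w5.png

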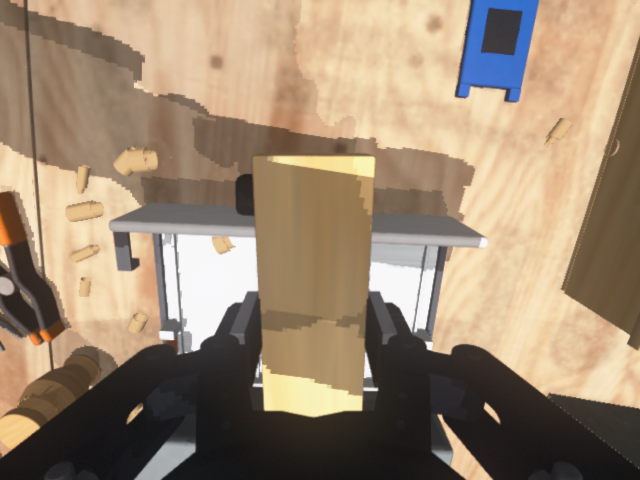

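```bash
cat > tr.py <<'E'
from h import *
f=cv2.imread("pics/w4.png")[:,:,::-1].copy()
cv2.imwrite("pics/w4c.png",cv2.resize(f[100:380,430:640],None,fx=2.1,fy=2.1,interpolation=cv2.INTER_CUBIC)[:,:,::-1])
f=cv2.imread("pics/t3.png")
cv2.imwrite("pics/t3c.png",cv2.resize(f[170:310,310:500],None,fx=4,fy=4,interpolation=cv2.INTER_CUBIC))
E
python3 tr.py
```

```text
(no output)
```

View pics/t3c.png

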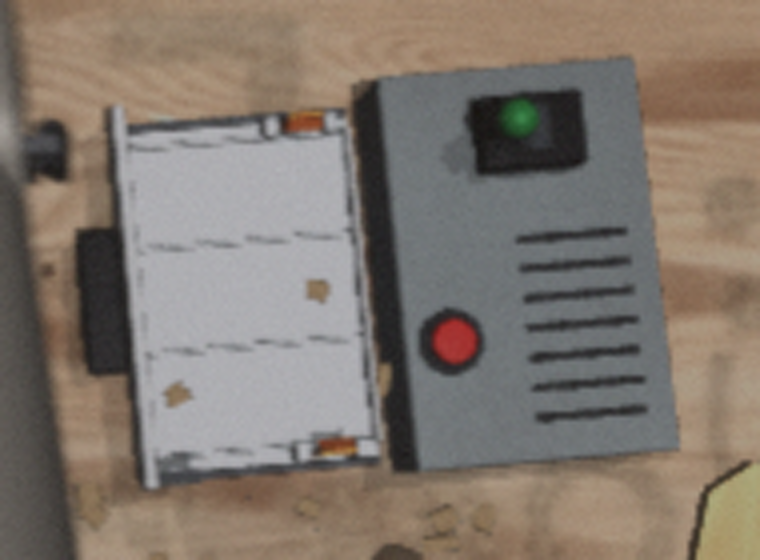

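```bash
cat > tr.py <<'E'
from h import *
c=viewer.calibration("top")
def P(u,v,z): return onz(c,(310+u/4-.375,170+v/4-.375),z)[:2]
def ang(a,b): return np.degrees(np.arctan2(a[1]-b[1],a[0]-b[0])).round(2)
bw=P(349,115,.026),P(377,460,.026); print("backwall",bw,ang(*bw))
h=P(306,122,.060),P(335,446,.060); print("hooks",h,ang(*h),np.linalg.norm(h[0]-h[1]))
pl=P(78,230,.046),P(88,374,.046); print("pull",pl,ang(*pl))
fp=P(113,106,.073),P(147,487,.073); print("front panel out",fp,ang(*fp))
de=P(378,80,.084),P(418,470,.084);print("dryer",de,ang(*de))
r1=P(145,248,.018),P(345,236,.018);r2=P(150,353,.018),P(362,337,.018)
print("ribs",ang(*r1)-90,ang(*r2)-90,r1,r2)
th=np.radians(5); X=np.array([np.sin(th),-np.cos(th)]);Y=np.array([np.cos(th),np.sin(th)])
for n,a,x in [("bw",bw,.0775),("h",h,.044),("pull",pl,-.12),("fp",fp,-.09),("de",de,.085)]:
    m=np.mean(a,0)-x*X; print(n,m, "x,y comps",m@X,m@Y)
m=np.mean(r1+r2,0); print("ribs y",m@Y)
E
python3 tr.py
```

```text
backwall (array([ 0.58969451, -0.29907309]), array([ 0.34745064, -0.31863892])) 4.62
hooks (array([ 0.57744416, -0.26341739]), array([ 0.35576458, -0.28369511])) 5.23 0.22260507809532026
pull (array([ 0.50128452, -0.10823049]), array([ 0.40220974, -0.1166022 ])) 4.83
front panel out (array([ 0.58310683, -0.12976955]), array([ 0.32609232, -0.15590676])) 5.81
dryer (array([ 0.60268608, -0.30853755]), array([ 0.34029636, -0.33484591])) 5.73
ribs 4.590000000000003 5.3700000000000045 (array([ 0.49323016, -0.1565348 ]), array([ 0.50456742, -0.29772416])) (array([ 0.41934113, -0.1609048 ]), array([ 0.43334073, -0.30974036]))
bw [ 0.461818   -0.23165092] x,y comps 0.27101950463503605 0.4398709396662155
h [ 0.46276952 -0.22972368] x,y comps 0.26918253431775874 0.4409867993411159
pull [ 0.46220582 -0.23195971] x,y comps 0.2713609271509725 0.44023036819063066
fp [ 0.46244359 -0.23249568] x,y comps 0.2719155775077571 0.4404205229506856
de [ 0.46408298 -0.23701518] x,y comps 0.27656076225777304 0.44165977248939664
ribs y 0.44070677354112725
```

```bash
python3 - <<'E'
from h import *
plan(np.array([0.5355,-0.2249,0.11]),5.2,3)
E
```

```text
t 6.7 tcp [ 0.4643 -0.1526  0.1604] w 0.0432 turn [ 0.3 -0.1  3.3] dist 0.113 J [ 0.65  0.31 -0.53  2.04  0.2   0.85  0.15]
[-27.  20.  17.] [ 0.1 -0.   1.1]
[-27.  20.  17.] [ 0.1 -0.   1.1]
[-27.  21.  17.] [ 0.1 -0.   1.1]
```

drive_tool(
  commands=[
    {"linear":[-0.027,0.02,0.0],"dr":[0,0,1.1],"jaw":1},
    {"linear":[-0.027,0.021,0],"dr":[0,0,1.1],"jaw":1},
    {"linear":[-0.025,0.021,0.03],"dr":[0,0,1.1],"jaw":1},
    {"linear":[0,0,0.02],"dr":[0,0,0],"jaw":1},
    {"linear":[0,0,0],"dr":[0,0,0],"jaw":1},
  ],
)

```text
clock: 7.32
tcp_pos: [0.5377, -0.2204, 0.1095]
orientation: [2.135, 2.303, 0.007]
contact_force: [-1.1, 0.9, -0.0]
grip_width: 0.0437
```

```bash
python3 - <<'E'
from h import *
plan(np.array([0.5355,-0.2249,0.04]),5.2,2)
grab("side","s6"); grab("wrist","w6")
E
```

```text
t 7.33 tcp [ 0.5377 -0.2204  0.1095] w 0.0437 turn [ 0.2 -0.1 -0.9] dist 0.07 J [ 0.63  0.51 -0.45  1.87  0.28  0.83  0.11]
[-2. -1. 35.] [ 0.1 -0.1 -0.4]
[-2. -1. 35.] [ 0.1 -0.1 -0.4]
```

View pics/w6.png

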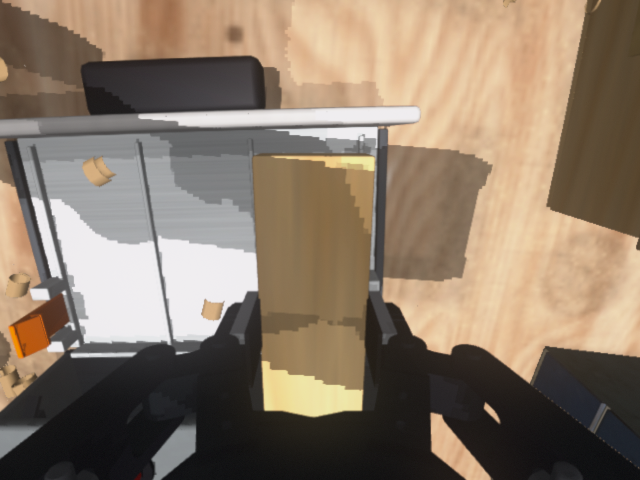

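drive_tool(
  commands=[
    {"linear":[-0.004,-0.002,0.04],"dr":[0,0,-0.9],"jaw":1},
    {"linear":[0,0,0.025],"dr":[0,0,0],"jaw":1},
    {"linear":[0,0,0],"dr":[0,0,0],"jaw":1},
  ],
)

```text
clock: 7.8
tcp_pos: [0.5401, -0.2245, 0.0495]
orientation: [2.11, 2.313, 0.013]
contact_force: [-0.4, -0.3, -0.5]
grip_width: 0.0432
```

```bash
python3 - <<'E'
from h import *
plan(np.array([0.5355,-0.2249,0.019]),5.2,1); print(monitor.get_obs()["contact_force"])
E
```

```text
t 7.8 tcp [ 0.5401 -0.2245  0.0495] w 0.0432 turn [0.8 0.1 0. ] dist 0.031 J [ 0.6   0.59 -0.41  1.9   0.34  0.71  0.08]
[ 0. -5. 30.] [0.8 0.1 0. ]
[-0.41633637 -0.31550047 -0.51640948]
```

drive_tool(
  commands=[
    {"linear":[0,-0.005,0.012],"dr":[0.8,0,0],"jaw":1},
    {"linear":[0,0,0.012],"dr":[0,0,0],"jaw":1},
    {"linear":[0,0,0.004],"dr":[0,0,0],"jaw":1},
    {"linear":[0,0,0],"dr":[0,0,0],"jaw":1},
  ],
)

```text
clock: 8.3
tcp_pos: [0.5371, -0.2254, 0.0233]
orientation: [2.114, 2.316, -0.002]
contact_force: [-0.8, 0.4, -0.9]
grip_width: 0.0435
```

```bash
python3 - <<'E'
from h import *
plan(np.array([0.5355,-0.2249,0.019]),5.2,1); print(monitor.get_obs()["contact_force"])
E
```

```text
t 8.3 tcp [ 0.5371 -0.2254  0.0233] w 0.0435 turn [0.2 0.3 0. ] dist 0.005 J [ 0.58  0.63 -0.39  1.91  0.37  0.67  0.06]
[ 1. -2.  4.] [0.2 0.3 0. ]
[-0.8030492   0.39905235 -0.86312441]
```

drive_tool(
  commands=[
    {"linear":[0,-0.002,0.004],"dr":[0,0,0],"jaw":1},
    {"linear":[0,0,0.002],"dr":[0,0,0],"jaw":1},
    {"linear":[0,0,0],"dr":[0,0,0],"jaw":1},
  ],
)

```text
clock: 8.68
tcp_pos: [0.5351, -0.2258, 0.0178]
orientation: [2.114, 2.315, -0.002]
contact_force: [-0.8, 0.6, 1.6]
grip_width: 0.0434
```

drive_tool(
  commands=[
    {"linear":[0,0,0],"dr":[0,0,0],"jaw":0.35},
    {"linear":[0,0,0],"dr":[0,0,0],"jaw":0.35},
    {"linear":[0,0,-0.02],"dr":[0,0,0],"jaw":0.35},
    {"linear":[0,0,-0.05],"dr":[0,0,0],"jaw":0.35},
    {"linear":[0,0,-0.05],"dr":[0,0,0],"jaw":0.35},
    {"linear":[0,0,-0.03],"dr":[0,0,0],"jaw":0.35},
    {"linear":[0,0,0],"dr":[0,0,0],"jaw":0.35},
  ],
)

```text
clock: 9.55
tcp_pos: [0.536, -0.2248, 0.178]
orientation: [2.11, 2.313, 0.001]
contact_force: [0.4, 0.3, -0.1]
grip_width: 0.0552
```

```bash
python3 - <<'E'
from h import *
grab("wrist","w7"); c,f=grab("top","t7")
for ct in blobs(mask(f,(25,45,140),(35,110,255)),200): print("yel",rect_on(c,ct,.019))
plan(np.array([0.4325,0.0737,0.15]),-90.3,11)
E
```

```text
yel (array([0.32413528, 0.43163879]), [15.676685333251953, 146.33740234375], np.float32(0.6364438))
yel (array([0.43321774, 0.07299561]), [43.47398376464844, 137.84939575195312], np.float32(179.1218))
yel (array([0.43559326, 0.15916179]), [42.044334411621094, 137.97210693359375], np.float32(7.862738))
t 9.65 tcp [ 0.5343 -0.2245  0.175 ] w 0.055 turn [ 0.4  0.1 95.6] dist 0.316 J [ 0.66  0.42 -0.48  1.82  0.24  0.95  0.17]
[28. -7.  2.] [0.  0.  8.7]
[ 27. -11.   2.] [0.  0.  8.7]
[ 25. -15.   2.] [0.  0.  8.7]
[ 22. -18.   2.] [0.  0.  8.7]
[ 19. -21.   2.] [0.  0.  8.7]
[ 16. -24.   2.] [0.  0.  8.7]
[ 12. -26.   2.] [0.  0.  8.7]
[  8. -28.   2.] [0.  0.  8.7]
[  3. -28.   2.] [0.  0.  8.7]
[ -1. -29.   2.] [0.  0.  8.7]
[ -5. -28.   2.] [0.  0.  8.7]
```

View pics/w7.png

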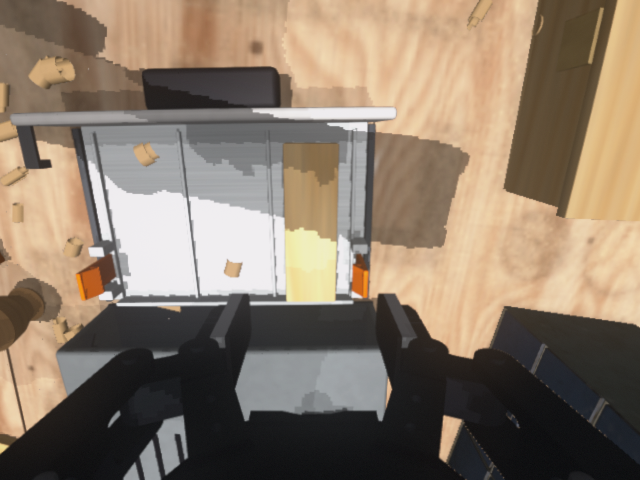

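```bash
python3 - <<'E'
from h import *
c=viewer.calibration("wrist")
P=np.array([onz(c,p,.031)[:2] for p in [(284,143),(338,143),(336,302),(286,302)]])
th=np.radians(5.2); X=np.array([np.sin(th),-np.cos(th)]);Y=np.array([np.cos(th),np.sin(th)])
d=P-np.array([.4623,-.2316]); print(d@X,d@Y)
h=[onz(c,p,.058)[:2]-np.array([.4623,-.2316]) for p in [(362,280),(90,280)]]; print([(a@X,a@Y) for a in h])
b=[onz(c,p,.026)[:2]-np.array([.4623,-.2316]) for p in [(120,303),(350,302)]]; print([(a@X,a@Y) for a in b])
E
```

```text
[-0.06757476 -0.06762839  0.07081596  0.07081744] [0.04899158 0.09143166 0.09274802 0.04760808]
[(np.float64(0.037374237816479916), np.float64(0.11111278492817983)), (np.float64(0.03780470045100895), np.float64(-0.10851727154717825))]
[(np.float64(0.07496451468662294), np.float64(-0.10682046592625873)), (np.float64(0.07340334316791328), np.float64(0.106003576182408))]
```

drive_tool(
  commands=[
    {"linear":[0.028,-0.007,0],"dr":[0,0,8.7],"jaw":0},
    {"linear":[0.027,-0.011,0],"dr":[0,0,8.7],"jaw":0},
    {"linear":[0.025,-0.015,0],"dr":[0,0,8.7],"jaw":0},
    {"linear":[0.022,-0.018,0],"dr":[0,0,8.7],"jaw":0},
    {"linear":[0.019,-0.021,0],"dr":[0,0,8.7],"jaw":0},
    {"linear":[0.016,-0.024,0],"dr":[0,0,8.7],"jaw":0},
    {"linear":[0.012,-0.026,0],"dr":[0,0,8.7],"jaw":0},
    {"linear":[0.008,-0.028,0],"dr":[0,0,8.7],"jaw":0},
  ],
)

```text
clock: 10.65
tcp_pos: [0.4544, -0.0001, 0.1642]
orientation: [-3.075, -0.63, 0.027]
contact_force: [0.5, 0.7, -0.8]
grip_width: 0.0852
```

```bash
python3 - <<'E'
from h import *
plan(np.array([0.4325,0.0737,0.12]),-90.5,3)
E
```

```text
t 10.65 tcp [ 4.544e-01 -1.000e-04  1.642e-01] w 0.0852 turn [-0.1  1.  23.6] dist 0.089 J [ 0.19  0.23 -0.37  2.1   0.11  0.84 -1.41]
[  3. -25.  15.] [-0.   0.3  7.9]
[ -0. -26.  15.] [-0.   0.3  7.9]
[ -4. -25.  15.] [-0.   0.3  7.9]
```

drive_tool(
  commands=[
    {"linear":[0.003,-0.025,0.01],"dr":[0,0.3,7.9],"jaw":0},
    {"linear":[0,-0.026,0.01],"dr":[0,0.3,7.9],"jaw":0},
    {"linear":[-0.005,-0.025,0.01],"dr":[0,0.3,7.9],"jaw":0},
    {"linear":[0,0,0.01],"dr":[0,0,0],"jaw":0},
    {"linear":[0,0,0],"dr":[0,0,0],"jaw":0},
  ],
)

```text
clock: 11.28
tcp_pos: [0.4261, 0.076, 0.1185]
orientation: [-3.141, 0.028, 0.02]
contact_force: [0.3, -0.5, 0.0]
grip_width: 0.0852
```

```bash
python3 - <<'E'
from h import *
plan(np.array([0.4325,0.0737,0.02]),-90.5,2)
c,f=grab("wrist","w8")
for ct in blobs(mask(f,(22,45,100),(35,130,255)),1500): print("yelw",rect_on(c,ct,.019))
E
```

```text
t 11.28 tcp [0.4261 0.076  0.1185] w 0.0852 turn [-0.   0.7 -0.5] dist 0.099 J [-0.02  0.27 -0.34  2.19  0.13  0.71 -2.04]
[ 4.  1. 49.] [-0.   0.4 -0.3]
[ 4.  1. 49.] [-0.   0.4 -0.3]
yelw (array([0.43528955, 0.16012518]), [44.32721710205078, 138.5515899658203], np.float32(7.7889357))
```

View pics/w8.png

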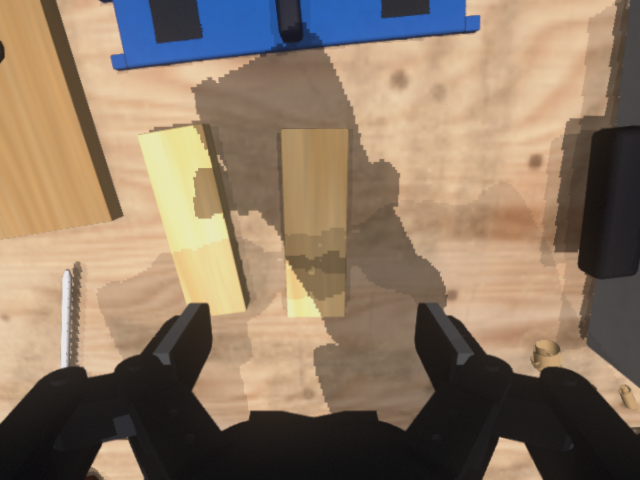

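drive_tool(
  commands=[
    {"linear":[0.007,0.002,0.04],"dr":[0,0.7,-0.5],"jaw":0.2},
    {"linear":[-0.004,0,0.035],"dr":[0,0,0],"jaw":0.2},
    {"linear":[0,0,0],"dr":[0,0,0],"jaw":0.2},
  ],
)

```text
clock: 11.7
tcp_pos: [0.4319, 0.0713, 0.0433]
orientation: [-3.141, 0.017, -0.006]
contact_force: [-1.0, 0.7, 0.8]
grip_width: 0.0682
```

```bash
python3 - <<'E'
from h import *
plan(np.array([0.4325,0.0737,0.009]),-90.5,2)
E
```

```text
t 11.7 tcp [0.4319 0.0713 0.0433] w 0.0682 turn [-0.  -0.2 -0.1] dist 0.034 J [-0.06  0.41 -0.29  2.24  0.24  0.52 -2.11]
[ 0. -1. 17.] [-0.  -0.1 -0.1]
[ 0. -1. 17.] [-0.  -0.1 -0.1]
```

drive_tool(
  commands=[
    {"linear":[0,-0.003,0.013],"dr":[0,0,0],"jaw":0.2},
    {"linear":[-0.002,-0.001,0.013],"dr":[0,0,0],"jaw":0.2},
    {"linear":[-0.001,0,0.008],"dr":[0,0,0],"jaw":0.2},
    {"linear":[0,0,0],"dr":[0,0,0],"jaw":0.2},
  ],
)

```text
clock: 12.2
tcp_pos: [0.4319, 0.0753, 0.0098]
orientation: [-3.14, 0.019, -0.014]
contact_force: [-0.4, 0.9, 0.7]
grip_width: 0.0681
```

```bash
python3 - <<'E'
from h import *
plan(np.array([0.4325,0.0737,0.008]),-90.5,1)
E
```

```text
t 12.2 tcp [0.4319 0.0753 0.0098] w 0.0681 turn [-0.1 -0.5 -0.2] dist 0.002 J [-0.1   0.48 -0.25  2.25  0.28  0.43 -2.17]
[1. 2. 2.] [-0.1 -0.5 -0.2]
```

drive_tool(
  commands=[
    {"linear":[0,0.001,0.002],"dr":[0,0,0],"jaw":1},
    {"linear":[0,0,0],"dr":[0,0,0],"jaw":1},
    {"linear":[0,0,0],"dr":[0,0,0],"jaw":1},
    {"linear":[0,0,-0.03],"dr":[0,0,0],"jaw":1},
    {"linear":[0,0,-0.06],"dr":[0,0,0],"jaw":1},
    {"linear":[0,0,-0.06],"dr":[0,0,0],"jaw":1},
  ],
  force=60,
)

```text
clock: 12.95
tcp_pos: [0.4279, 0.0735, 0.1587]
orientation: [3.141, -0.018, 0.001]
contact_force: [1.1, -1.4, -0.2]
grip_width: 0.0434
```

```bash
python3 - <<'E'
from h import *
plan(np.array([0.4625,-0.229,0.16]),5.2,11)
E
```

```text
t 12.95 tcp [0.4279 0.0735 0.1587] w 0.0434 turn [  0.    0.  -95.8] dist 0.304 J [ 0.03  0.2  -0.38  2.16  0.1   0.8  -2.  ]
[ 3. 27. -0.] [ 0.   0.  -8.7]
[-1. 28. -0.] [ 0.   0.  -8.7]
[-5. 27. -0.] [ 0.   0.  -8.7]
[-9. 26. -0.] [ 0.   0.  -8.7]
[-13.  25.  -0.] [ 0.   0.  -8.7]
[-16.  22.  -0.] [ 0.   0.  -8.7]
[-20.  20.  -0.] [ 0.   0.  -8.7]
[-22.  16.  -0.] [ 0.   0.  -8.7]
[-25.  13.  -0.] [ 0.   0.  -8.7]
[-26.   9.  -0.] [ 0.   0.  -8.7]
[-27.   5.  -0.] [ 0.   0.  -8.7]
```

drive_tool(
  commands=[
    {"linear":[0.003,0.027,0],"dr":[0,0,-8.7],"jaw":1},
    {"linear":[-0.001,0.028,0],"dr":[0,0,-8.7],"jaw":1},
    {"linear":[-0.005,0.027,0],"dr":[0,0,-8.7],"jaw":1},
    {"linear":[-0.009,0.026,0],"dr":[0,0,-8.7],"jaw":1},
    {"linear":[-0.013,0.025,0],"dr":[0,0,-8.7],"jaw":1},
    {"linear":[-0.016,0.022,0],"dr":[0,0,-8.7],"jaw":1},
    {"linear":[-0.02,0.02,0],"dr":[0,0,-8.7],"jaw":1},
    {"linear":[-0.022,0.016,0],"dr":[0,0,-8.7],"jaw":1},
  ],
)

```text
clock: 13.95
tcp_pos: [0.4594, -0.1501, 0.1653]
orientation: [2.544, 1.83, 0.017]
contact_force: [0.3, -0.2, -1.0]
grip_width: 0.0431
```

```bash
python3 - <<'E'
from h import *
plan(np.array([0.4625,-0.229,0.12]),5.2,3)
E
```

```text
t 13.95 tcp [ 0.4594 -0.1501  0.1653] w 0.0431 turn [  0.8  -0.1 -23.7] dist 0.091 J [ 0.54  0.27 -0.41  2.06  0.14  0.83 -0.27]
[-25.   9.  15.] [ 0.3 -0.  -7.9]
[-26.   6.  15.] [ 0.3 -0.  -7.9]
[-26.   2.  15.] [ 0.3 -0.  -7.9]
```

drive_tool(
  commands=[
    {"linear":[-0.025,0.009,0],"dr":[0.3,0,-7.9],"jaw":1},
    {"linear":[-0.026,0.006,0.01],"dr":[0.3,0,-7.9],"jaw":1},
    {"linear":[-0.026,0.002,0.015],"dr":[0.3,0,-7.9],"jaw":1},
    {"linear":[0,0,0.025],"dr":[0,0,0],"jaw":1},
    {"linear":[0,0,0],"dr":[0,0,0],"jaw":1},
  ],
)

```text
clock: 14.58
tcp_pos: [0.4612, -0.2351, 0.1141]
orientation: [-2.105, -2.329, 0.001]
contact_force: [0.3, 1.4, -0.7]
grip_width: 0.0431
```

```bash
python3 - <<'E'
from h import *
plan(np.array([0.4625,-0.229,0.06]),5.2,1)
grab("wrist","w9")
E
```

```text
t 14.57 tcp [ 0.4612 -0.2351  0.1141] w 0.0431 turn [-0.1 -0.1  0.6] dist 0.054 J [ 0.69  0.41 -0.42  2.01  0.23  0.77  0.24]
[ 6.  2. 54.] [-0.1 -0.1  0.6]
```

View pics/w9.png

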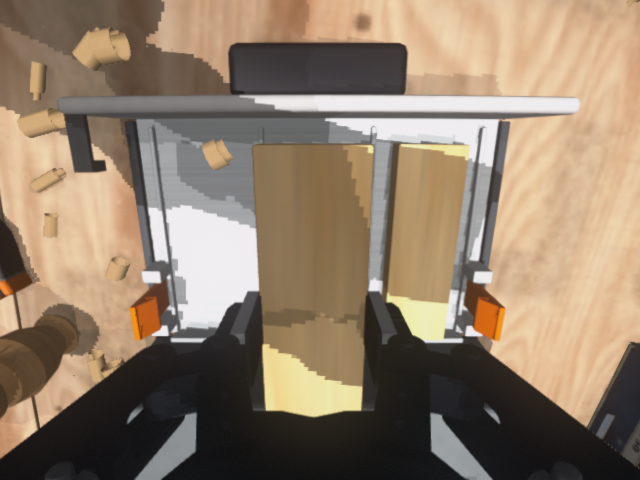

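drive_tool(
  commands=[
    {"linear":[0.006,0.002,0.035],"dr":[0,0,0.5],"jaw":1},
    {"linear":[0,-0.001,0.03],"dr":[0,0,0],"jaw":1},
    {"linear":[0,0,0],"dr":[0,0,0],"jaw":1},
  ],
)

```text
clock: 15.0
tcp_pos: [0.4658, -0.2297, 0.053]
orientation: [2.112, 2.317, 0.003]
contact_force: [-1.1, -0.1, -0.1]
grip_width: 0.043
```

```bash
python3 - <<'E'
from h import *
plan(np.array([0.4625,-0.229,0.021]),5.2,1)
E
```

```text
t 15.0 tcp [ 0.4658 -0.2297  0.053 ] w 0.043 turn [0.3 0.2 0.1] dist 0.032 J [ 0.64  0.5  -0.38  2.05  0.3   0.64  0.16]
[ 1. -3. 32.] [0.3 0.2 0.1]
```

drive_tool(
  commands=[
    {"linear":[0,-0.004,0.013],"dr":[0.3,0,0],"jaw":1},
    {"linear":[0,-0.001,0.012],"dr":[0,0,0],"jaw":1},
    {"linear":[0,-0.001,0.004],"dr":[0,0,0],"jaw":1},
    {"linear":[0,0,0],"dr":[0,0,0],"jaw":1},
  ],
)

```text
clock: 15.5
tcp_pos: [0.4621, -0.2312, 0.0258]
orientation: [2.11, 2.316, -0.002]
contact_force: [0.1, 0.5, -0.2]
grip_width: 0.0436
```

```bash
python3 - <<'E'
from h import *
plan(np.array([0.4625,-0.229,0.021]),5.2,1);print(monitor.get_obs()["contact_force"])
E
```

```text
t 15.5 tcp [ 0.4621 -0.2312  0.0258] w 0.0436 turn [0.3 0.4 0.1] dist 0.005 J [ 0.62  0.54 -0.35  2.07  0.34  0.58  0.13]
[2. 1. 5.] [0.3 0.4 0.1]
[ 0.08346714  0.48242015 -0.24546576]
```

drive_tool(
  commands=[
    {"linear":[0.002,0,0.004],"dr":[0,0,0],"jaw":1},
    {"linear":[0,0,0.002],"dr":[0,0,0],"jaw":1},
    {"linear":[0,0,0],"dr":[0,0,0],"jaw":1},
  ],
)

```text
clock: 15.88
tcp_pos: [0.4623, -0.2292, 0.0205]
orientation: [2.11, 2.316, -0.002]
contact_force: [-0.4, -0.2, 2.6]
grip_width: 0.0432
```

drive_tool(
  commands=[
    {"linear":[0,0,0],"dr":[0,0,0],"jaw":0.35},
    {"linear":[0,0,0],"dr":[0,0,0],"jaw":0.35},
    {"linear":[0,0,-0.02],"dr":[0,0,0],"jaw":0.35},
    {"linear":[0,0,-0.05],"dr":[0,0,0],"jaw":0.35},
    {"linear":[0,0,-0.05],"dr":[0,0,0],"jaw":0.35},
    {"linear":[0,0,-0.03],"dr":[0,0,0],"jaw":0.35},
    {"linear":[0,0,0],"dr":[0,0,0],"jaw":0.35},
  ],
)

```text
clock: 16.75
tcp_pos: [0.4618, -0.2282, 0.1745]
orientation: [2.11, 2.316, -0.001]
contact_force: [-0.7, 0.3, -1.0]
grip_width: 0.0557
```

```bash
python3 - <<'E'
from h import *
grab("wrist","w10"); c,f=grab("top","t10")
for ct in blobs(mask(f,(25,45,140),(35,110,255)),200): print("yel",rect_on(c,ct,.019))
plan(np.array([0.435,0.1595,0.15]),-83,11)
E
```

```text
yel (array([0.43536145, 0.15970323]), [42.68682098388672, 137.89100646972656], np.float32(8.303667))
t 16.85 tcp [ 0.4601 -0.2277  0.172 ] w 0.0556 turn [ 0.3  0.1 88.3] dist 0.389 J [ 0.71  0.32 -0.45  1.98  0.18  0.88  0.26]
[35.  1.  2.] [0. 0. 8.]
[35. -4.  2.] [0. 0. 8.]
[34. -9.  2.] [0. 0. 8.]
[ 33. -13.   2.] [0. 0. 8.]
[ 30. -18.   2.] [0. 0. 8.]
[ 28. -22.   2.] [0. 0. 8.]
[ 24. -26.   2.] [0. 0. 8.]
[ 20. -29.   2.] [0. 0. 8.]
[ 16. -31.   2.] [0. 0. 8.]
[ 12. -33.   2.] [0. 0. 8.]
[  7. -35.   2.] [0. 0. 8.]
```

View pics/w10.png

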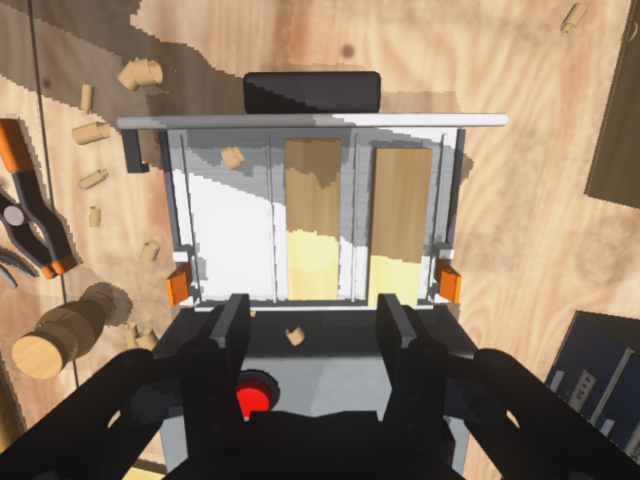

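```bash
cat > chk.py <<'E'
from h import *
import sys
th=np.radians(5.2); X=np.array([np.sin(th),-np.cos(th)]);Y=np.array([np.cos(th),np.sin(th)])
def tr(c,p,z): d=onz(c,p,z)[:2]-np.array([.4623,-.2306]); return np.round([d@X,d@Y],4)
E
python3 - <<'E'
from chk import *
c=viewer.calibration("wrist")
for n,pp in [("a",[(376,148),(431,150),(417,306),(368,305)]),("b",[(286,139),(340,139),(338,300),(288,300)])]:
    print(n,[tr(c,p,.031) for p in pp])
print([tr(c,p,.026) for p in [(195,309),(440,307)]])
cv2.imwrite("pics/w10c.png",cv2.resize(cv2.imread("pics/w10.png")[110:330,150:480],None,fx=2.4,fy=2.4,interpolation=cv2.INTER_CUBIC))
E
```

```text
a [array([-0.0668,  0.0465]), array([-0.0656,  0.0898]), array([0.0705, 0.0912]), array([0.0695, 0.0469])]
b [array([-0.0733, -0.0237]), array([-0.0734,  0.0182]), array([0.0646, 0.0199]), array([ 0.0647, -0.0247])]
[array([ 0.0767, -0.1107]), array([0.0742, 0.1142])]
```

View pics/w10c.png

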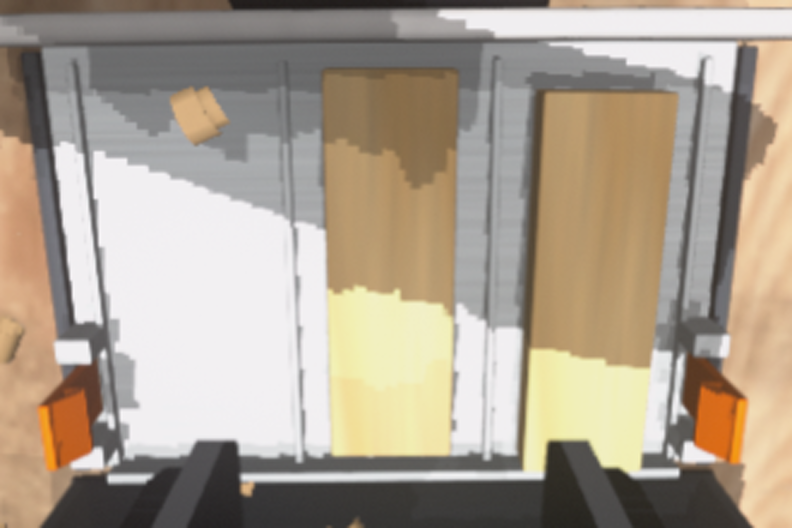

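drive_tool(
  commands=[
    {"linear":[0.035,0.001,0],"dr":[0,0,8.1],"jaw":0},
    {"linear":[0.035,-0.004,0],"dr":[0,0,8.1],"jaw":0},
    {"linear":[0.034,-0.009,0],"dr":[0,0,8.1],"jaw":0},
    {"linear":[0.033,-0.013,0],"dr":[0,0,8.1],"jaw":0},
    {"linear":[0.03,-0.018,0],"dr":[0,0,8.1],"jaw":0},
    {"linear":[0.028,-0.022,0],"dr":[0,0,8.1],"jaw":0},
    {"linear":[0.024,-0.026,0],"dr":[0,0,8.1],"jaw":0},
    {"linear":[0.02,-0.029,0],"dr":[0,0,8.1],"jaw":0},
  ],
)

```text
clock: 17.85
tcp_pos: [0.4385, 0.0594, 0.1584]
orientation: [-3.044, -0.761, 0.031]
contact_force: [0.2, -0.6, 0.2]
grip_width: 0.0852
```

```bash
python3 - <<'E'
from h import *
plan(np.array([0.435,0.160,0.13]),-82,4)
E
```

```text
t 17.85 tcp [0.4385 0.0594 0.1584] w 0.0852 turn [-0.3  1.1 20.1] dist 0.105 J [ 0.11  0.23 -0.43  2.12  0.12  0.83 -1.48]
[ 11. -23.   7.] [-0.1  0.3  5. ]
[  9. -23.   7.] [-0.1  0.3  5. ]
[  7. -24.   7.] [-0.1  0.3  5. ]
[  5. -25.   7.] [-0.1  0.3  5. ]
```

drive_tool(
  commands=[
    {"linear":[0.011,-0.023,0.005],"dr":[0,0.3,5],"jaw":0},
    {"linear":[0.009,-0.023,0.005],"dr":[0,0.3,5],"jaw":0},
    {"linear":[0.007,-0.024,0.005],"dr":[0,0.3,5],"jaw":0},
    {"linear":[0.005,-0.025,0.005],"dr":[0,0.3,5],"jaw":0},
    {"linear":[0,0,0.02],"dr":[0,0,0],"jaw":0},
    {"linear":[0,0,0],"dr":[0,0,0],"jaw":0},
  ],
)

```text
clock: 18.6
tcp_pos: [0.4277, 0.1646, 0.1084]
orientation: [-3.132, -0.21, 0.025]
contact_force: [0.6, -0.1, 0.7]
grip_width: 0.0853
```

```bash
python3 - <<'E'
from h import *
plan(np.array([0.4353,0.160,0.04]),-82,2)
c,f=grab("wrist","w11")
for ct in blobs(mask(f,(22,45,100),(35,130,255)),1500): print("yelw",rect_on(c,ct,.019))
E
```

```text
t 18.6 tcp [0.4277 0.1646 0.1084] w 0.0853 turn [-0.2  0.9 -0.3] dist 0.069 J [-0.15  0.33 -0.41  2.14  0.18  0.72 -2.11]
[ 4.  3. 34.] [-0.1  0.5 -0.2]
[ 4.  3. 34.] [-0.1  0.5 -0.2]
yelw (array([0.38224625, 0.15330901]), [32.80038833618164, 44.54240417480469], np.float32(97.819824))
```

View pics/w11.png

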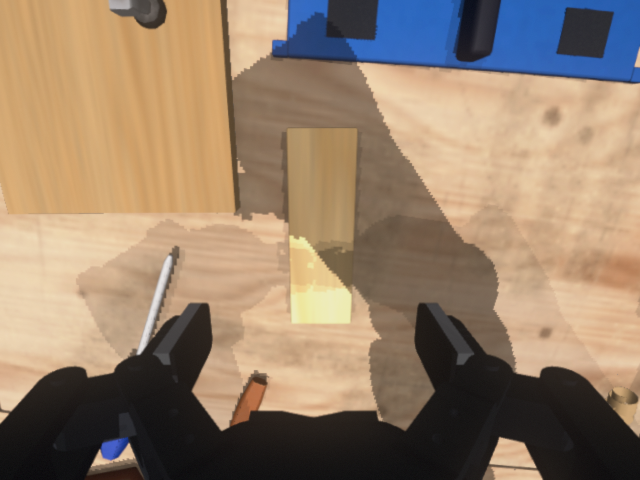

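drive_tool(
  commands=[
    {"linear":[0.008,0.006,0.035],"dr":[0,0.9,-0.3],"jaw":0.2},
    {"linear":[-0.003,0,0.03],"dr":[0,0,0],"jaw":0.2},
    {"linear":[0,0,0],"dr":[0,0,0],"jaw":0.2},
  ],
)

```text
clock: 19.02
tcp_pos: [0.4354, 0.1593, 0.0438]
orientation: [-3.129, -0.215, -0.006]
contact_force: [0.1, -0.0, -0.7]
grip_width: 0.0687
```

```bash
python3 - <<'E'
from h import *
plan(np.array([0.4353,0.160,0.009]),-82,2)
E
```

```text
t 19.02 tcp [0.4354 0.1593 0.0438] w 0.0687 turn [-0.3 -0.2 -0.1] dist 0.035 J [-0.19  0.45 -0.35  2.18  0.28  0.55 -2.18]
[-0. -0. 17.] [-0.1 -0.1 -0.1]
[-0. -0. 17.] [-0.1 -0.1 -0.1]
```

drive_tool(
  commands=[
    {"linear":[-0.001,0,0.013],"dr":[0,0,0],"jaw":0.2},
    {"linear":[-0.002,0,0.013],"dr":[0,0,0],"jaw":0.2},
    {"linear":[-0.001,0,0.009],"dr":[0,0,0],"jaw":0.2},
    {"linear":[0,0,0],"dr":[0,0,0],"jaw":0.2},
  ],
)

```text
clock: 19.52
tcp_pos: [0.4335, 0.1593, 0.009]
orientation: [-3.128, -0.214, -0.012]
contact_force: [0.4, -0.7, -0.6]
grip_width: 0.0685
```

```bash
python3 - <<'E'
from h import *
plan(np.array([0.4353,0.160,0.008]),-82,1)
E
```

```text
t 19.52 tcp [0.4335 0.1593 0.009 ] w 0.0685 turn [-0.3 -0.5 -0.2] dist 0.002 J [-0.23  0.51 -0.31  2.2   0.33  0.47 -2.23]
[ 2. -0.  1.] [-0.3 -0.5 -0.2]
```

drive_tool(
  commands=[
    {"linear":[0.002,0,0.001],"dr":[0,0,0],"jaw":1},
    {"linear":[0,0,0],"dr":[0,0,0],"jaw":1},
    {"linear":[0,0,0],"dr":[0,0,0],"jaw":1},
    {"linear":[0,0,-0.03],"dr":[0,0,0],"jaw":1},
    {"linear":[0,0,-0.06],"dr":[0,0,0],"jaw":1},
    {"linear":[0,0,-0.06],"dr":[0,0,0],"jaw":1},
    {"linear":[0.004,0.03,-0.01],"dr":[0,0,0],"jaw":1},
  ],
  force=60,
)

```text
clock: 20.4
tcp_pos: [0.4426, 0.1313, 0.1732]
orientation: [-3.127, -0.222, -0.012]
contact_force: [0.9, -0.8, -1.1]
grip_width: 0.0431
```

```bash
python3 - <<'E'
from h import *
plan(np.array([0.391,-0.236,0.17]),5.2,11)
E
```

```text
t 20.4 tcp [0.4426 0.1313 0.1732] w 0.0431 turn [  0.1  -0.6 -87.1] dist 0.371 J [-0.03  0.23 -0.43  2.09  0.12  0.84 -1.97]
[-9. 32.  0.] [ 0.  -0.1 -7.9]
[-14.  31.   0.] [ 0.  -0.1 -7.9]
[-18.  29.   0.] [ 0.  -0.1 -7.9]
[-22.  26.   0.] [ 0.  -0.1 -7.9]
[-25.  23.   0.] [ 0.  -0.1 -7.9]
[-28.  19.   0.] [ 0.  -0.1 -7.9]
[-30.  15.   0.] [ 0.  -0.1 -7.9]
[-32.  11.   0.] [ 0.  -0.1 -7.9]
[-33.   6.   0.] [ 0.  -0.1 -7.9]
[-34.   2.   0.] [ 0.  -0.1 -7.9]
[-34.  -3.   0.] [ 0.  -0.1 -7.9]
```

```bash
python3 - <<'E'
from h import *
plan(np.array([0.455,-0.11,0.17]),-25,7)
E
```

```text
t 20.4 tcp [0.4426 0.1313 0.1732] w 0.0431 turn [ -0.1  -0.6 -56.9] dist 0.242 J [-0.03  0.23 -0.43  2.09  0.12  0.84 -1.97]
[-3. 34.  0.] [-0.  -0.1 -8.1]
[-8. 34.  0.] [-0.  -0.1 -8.1]
[-13.  32.   0.] [-0.  -0.1 -8.1]
[-17.  30.   0.] [-0.  -0.1 -8.1]
[-21.  27.   0.] [-0.  -0.1 -8.1]
[-25.  24.   0.] [-0.  -0.1 -8.1]
[-28.  20.   0.] [-0.  -0.1 -8.1]
```

drive_tool(
  commands=[
    {"linear":[-0.003,0.034,0],"dr":[0,0,-8.1],"jaw":1},
    {"linear":[-0.008,0.034,0],"dr":[0,0,-8.1],"jaw":1},
    {"linear":[-0.013,0.032,0],"dr":[0,0,-8.1],"jaw":1},
    {"linear":[-0.017,0.03,0],"dr":[0,0,-8.1],"jaw":1},
    {"linear":[-0.021,0.027,0],"dr":[0,0,-8.1],"jaw":1},
    {"linear":[-0.025,0.024,0],"dr":[0,0,-8.1],"jaw":1},
    {"linear":[-0.028,0.02,0],"dr":[0,0,-8.1],"jaw":1},
  ],
)

```text
clock: 21.28
tcp_pos: [0.458, -0.1165, 0.1747]
orientation: [2.622, 1.727, 0.025]
contact_force: [0.9, -0.5, -0.9]
grip_width: 0.0433
```

```bash
python3 - <<'E'
from h import *
plan(np.array([0.389,-0.236,0.14]),5.2,5)
E
```

```text
t 21.27 tcp [ 0.458  -0.1165  0.1747] w 0.0433 turn [  0.7  -0.5 -28.4] dist 0.142 J [ 0.5   0.24 -0.43  2.07  0.12  0.84 -0.4 ]
[-27.  -3.   7.] [ 0.1 -0.1 -5.7]
[-27.  -6.   7.] [ 0.1 -0.1 -5.7]
[-26.  -9.   7.] [ 0.1 -0.1 -5.7]
[-25. -11.   7.] [ 0.1 -0.1 -5.7]
[-24. -14.   7.] [ 0.1 -0.1 -5.7]
```

drive_tool(
  commands=[
    {"linear":[-0.027,-0.003,0.005],"dr":[0.1,-0.1,-5.7],"jaw":1},
    {"linear":[-0.027,-0.006,0.005],"dr":[0.1,-0.1,-5.7],"jaw":1},
    {"linear":[-0.026,-0.009,0.005],"dr":[0.1,-0.1,-5.7],"jaw":1},
    {"linear":[-0.025,-0.011,0.005],"dr":[0.1,-0.1,-5.7],"jaw":1},
    {"linear":[-0.024,-0.014,0.005],"dr":[0.1,-0.1,-5.7],"jaw":1},
    {"linear":[0,0,0.025],"dr":[0,0,0],"jaw":1},
    {"linear":[0,0,0],"dr":[0,0,0],"jaw":1},
  ],
)

```text
clock: 22.15
tcp_pos: [0.3864, -0.2431, 0.1228]
orientation: [2.1, 2.33, 0.004]
contact_force: [-0.0, 0.5, 0.2]
grip_width: 0.0432
```

```bash
python3 - <<'E'
from h import *
plan(np.array([0.389,-0.236,0.06]),5.2,1)
grab("wrist","w12")
E
```

```text
t 22.15 tcp [ 0.3864 -0.2431  0.1228] w 0.0432 turn [0.3 0.1 0.7] dist 0.063 J [ 0.78  0.3  -0.41  2.14  0.18  0.73  0.36]
[ 7.  3. 63.] [0.3 0.1 0.7]
```

View pics/w12.png

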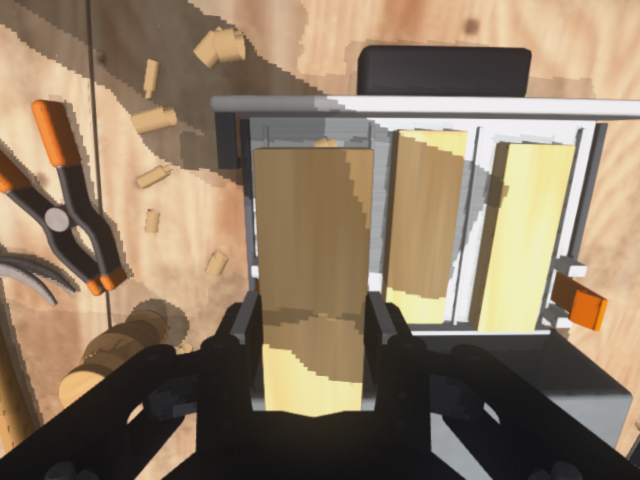

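drive_tool(
  commands=[
    {"linear":[0.007,0.003,0.035],"dr":[0.3,0,0.7],"jaw":1},
    {"linear":[0,0,0.03],"dr":[0,0,0],"jaw":1},
    {"linear":[0,0,0],"dr":[0,0,0],"jaw":1},
  ],
)

```text
clock: 22.58
tcp_pos: [0.3936, -0.237, 0.061]
orientation: [2.11, 2.314, 0.0]
contact_force: [-0.2, 0.4, -0.2]
grip_width: 0.043
```

```bash
python3 - <<'E'
from h import *
plan(np.array([0.389,-0.236,0.022]),5.2,1)
E
```

```text
t 22.57 tcp [ 0.3936 -0.237   0.061 ] w 0.043 turn [0.4 0.4 0.1] dist 0.039 J [ 0.72  0.41 -0.37  2.18  0.27  0.58  0.24]
[ 2. -5. 39.] [0.4 0.4 0.1]
```

drive_tool(
  commands=[
    {"linear":[0.001,-0.005,0.013],"dr":[0.3,0,0],"jaw":1},
    {"linear":[0,-0.002,0.013],"dr":[0,0,0],"jaw":1},
    {"linear":[0,-0.001,0.008],"dr":[0,0,0],"jaw":1},
    {"linear":[0,0,0],"dr":[0,0,0],"jaw":1},
  ],
)

```text
clock: 23.08
tcp_pos: [0.3874, -0.238, 0.0279]
orientation: [2.109, 2.313, -0.005]
contact_force: [0.3, 0.1, -0.2]
grip_width: 0.0429
```

```bash
python3 - <<'E'
from h import *
plan(np.array([0.389,-0.236,0.021]),5.2,1);print(monitor.get_obs()["contact_force"])
E
```

```text
t 23.07 tcp [ 0.3874 -0.238   0.0279] w 0.0429 turn [0.3 0.6 0.1] dist 0.007 J [ 0.69  0.46 -0.33  2.21  0.32  0.5   0.2 ]
[2. 2. 7.] [0.3 0.6 0.1]
[ 0.30114143  0.06608359 -0.20559575]
```

drive_tool(
  commands=[
    {"linear":[0.001,0.001,0.005],"dr":[0.3,0.6,0],"jaw":1},
    {"linear":[0,0,0.002],"dr":[0,0,0],"jaw":1},
    {"linear":[0,0,0],"dr":[0,0,0],"jaw":1},
  ],
)

```text
clock: 23.45
tcp_pos: [0.389, -0.2372, 0.0209]
orientation: [2.117, 2.321, 0.001]
contact_force: [-0.7, 0.9, -0.5]
grip_width: 0.0432
```

drive_tool(
  commands=[
    {"linear":[0,0,0.002],"dr":[0,0,0],"jaw":1},
    {"linear":[0,0,0],"dr":[0,0,0],"jaw":1},
  ],
)

```text
clock: 23.7
tcp_pos: [0.3893, -0.2376, 0.0209]
orientation: [2.116, 2.32, -0.001]
contact_force: [-0.2, 0.2, 0.2]
grip_width: 0.043
```

drive_tool(
  commands=[
    {"linear":[0,0,0.003],"dr":[0,0,0],"jaw":1},
    {"linear":[0,0,0],"dr":[0,0,0],"jaw":1},
  ],
)

```text
clock: 23.95
tcp_pos: [0.3899, -0.2388, 0.021]
orientation: [2.115, 2.318, -0.005]
contact_force: [-0.5, 1.2, 1.0]
grip_width: 0.0433
```

drive_tool(
  commands=[
    {"linear":[0,0,0],"dr":[0,0,0],"jaw":0.35},
    {"linear":[0,0,0],"dr":[0,0,0],"jaw":0.35},
    {"linear":[0,0,-0.02],"dr":[0,0,0],"jaw":0.35},
    {"linear":[0,0,-0.05],"dr":[0,0,0],"jaw":0.35},
    {"linear":[0,0,-0.05],"dr":[0,0,0],"jaw":0.35},
    {"linear":[0,0,-0.06],"dr":[0,0,0],"jaw":0.35},
    {"linear":[0.03,0.03,0],"dr":[0,0,0],"jaw":0.35},
    {"linear":[0,0,0],"dr":[0,0,0],"jaw":0.35},
  ],
)

```text
clock: 24.95
tcp_pos: [0.4175, -0.2048, 0.2053]
orientation: [2.118, 2.317, -0.002]
contact_force: [0.6, -0.6, -0.8]
grip_width: 0.0554
```

```bash
python3 - <<'E'
from h import *
grab("wrist","w13"); c,f=grab("top","t13")
for ct in blobs(mask(f,(105,120,40),(125,255,255))): print("blue",rect_on(c,ct,.008))
print(monitor.get_obs()["tcp_pos"])
E
```

```text
blue (array([0.25529868, 0.30738226]), [21.693470001220703, 97.33605194091797], np.float32(164.28635))
blue (array([0.57266406, 0.14755994]), [46.27827453613281, 101.3963394165039], np.float32(94.593544))
blue (array([0.58211499, 0.0304179 ]), [46.94668197631836, 102.9588394165039], np.float32(94.38939))
[ 0.41550048 -0.20714198  0.20448467]
```

View pics/w13.png

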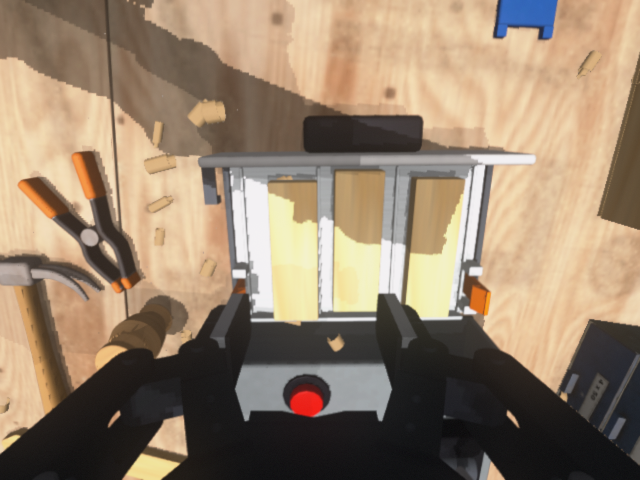

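View pics/t13.png

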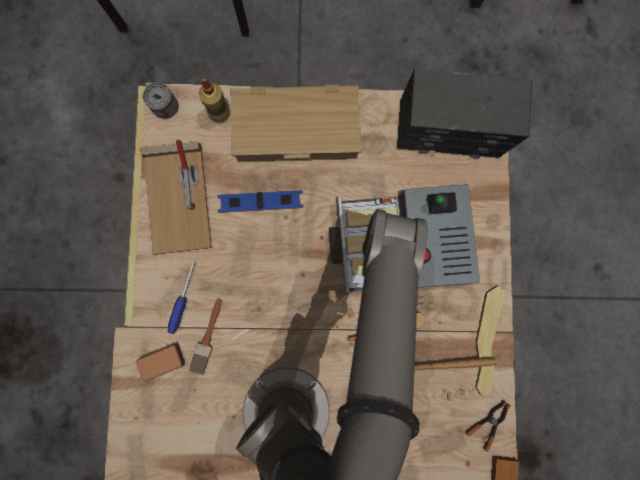

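```bash
python3 - <<'E'
from chk import *
c=viewer.calibration("wrist")
for pp in [[(270,181),(317,180),(318,319),(274,321)],[(335,170),(384,170),(380,312),(334,311)],[(413,178),(464,180),(447,319),(407,317)]]:
    print([tr(c,p,.031) for p in pp])
print([tr(c,p,.026) for p in [(250,320),(465,318)]])
cv2.imwrite("pics/w13c.png",cv2.resize(cv2.imread("pics/w13.png")[140:340,190:510],None,fx=2.5,fy=2.5,interpolation=cv2.INTER_CUBIC))
E
```

```text
[array([-0.0614, -0.084 ]), array([-0.0621, -0.042 ]), array([ 0.0776, -0.041 ]), array([ 0.0798, -0.0857])]
[array([-0.0709, -0.026 ]), array([-0.0708,  0.0175]), array([0.07  , 0.0213]), array([ 0.0686, -0.025 ])]
[array([-0.0637,  0.0438]), array([-0.0619,  0.0899]), array([0.0784, 0.09  ]), array([0.0758, 0.049 ])]
[array([ 0.0816, -0.111 ]), array([0.0803, 0.1108])]
```

View pics/w13c.png

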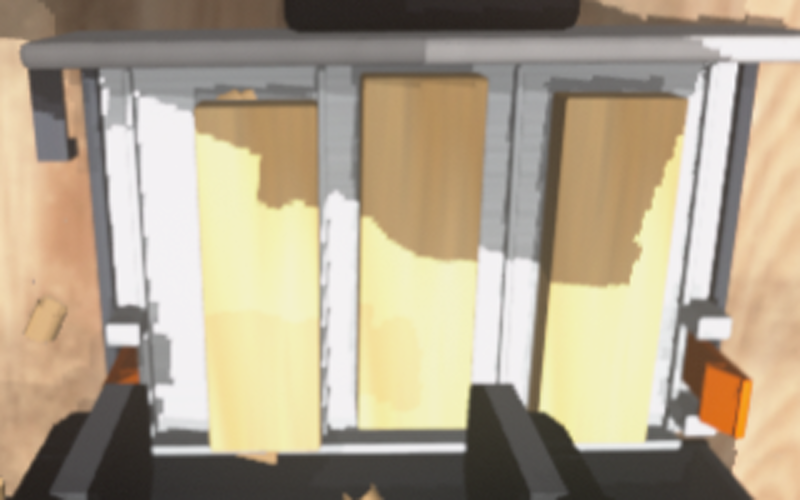

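```bash
python3 - <<'E'
from h import *
plan(np.array([0.545,0.089,0.20]),-85.5,10)
E
```

```text
t 25.05 tcp [ 0.4155 -0.2071  0.2045] w 0.0554 turn [ 0.1  0.2 90.4] dist 0.323 J [ 0.76  0.2  -0.48  2.04  0.12  0.93  0.3 ]
[28. 15.  0.] [0. 0. 9.]
[30. 11.  0.] [0. 0. 9.]
[32.  6.  0.] [0. 0. 9.]
[32.  1.  0.] [0. 0. 9.]
[32. -4.  0.] [0. 0. 9.]
[31. -9.  0.] [0. 0. 9.]
[ 29. -14.   0.] [0. 0. 9.]
[ 27. -18.   0.] [0. 0. 9.]
[ 23. -22.   0.] [0. 0. 9.]
[ 20. -26.   0.] [0. 0. 9.]
```

drive_tool(
  commands=[
    {"linear":[0.028,0.015,0],"dr":[0,0,9],"jaw":0.3},
    {"linear":[0.03,0.011,0],"dr":[0,0,9],"jaw":0.3},
    {"linear":[0.032,0.006,0],"dr":[0,0,9],"jaw":0.3},
    {"linear":[0.032,0.001,0],"dr":[0,0,9],"jaw":0.3},
    {"linear":[0.032,-0.004,0],"dr":[0,0,9],"jaw":0.3},
    {"linear":[0.031,-0.009,0],"dr":[0,0,9],"jaw":0.3},
    {"linear":[0.029,-0.014,0],"dr":[0,0,9],"jaw":0.3},
    {"linear":[0.027,-0.018,0],"dr":[0,0,9],"jaw":0.3},
  ],
)

```text
clock: 26.05
tcp_pos: [0.5202, 0.0211, 0.1946]
orientation: [3.094, 0.533, -0.03]
contact_force: [0.2, 0.2, -0.5]
grip_width: 0.0598
```

drive_tool(
  commands=[
    {"linear":[0.023,-0.022,0],"dr":[0,0,9],"jaw":0.3},
    {"linear":[0.02,-0.026,0],"dr":[0,0,9],"jaw":0.3},
    {"linear":[0,0,0],"dr":[0,0,0],"jaw":0.3},
  ],
)

```text
clock: 26.42
tcp_pos: [0.5493, 0.0795, 0.1901]
orientation: [3.136, 0.025, -0.038]
contact_force: [-0.1, 0.0, 0.7]
grip_width: 0.0596
```

```bash
python3 - <<'E'
from h import *
c,f=grab("wrist","w14"); 
for ct in blobs(mask(f,(105,120,40),(125,255,255)),1000): print("blue",rect_on(c,ct,.008))
plan(np.array([0.577,0.089,0.12]),-85.5,2)
E
```

```text
blue (array([0.57730341, 0.08795766]), [48.63947296142578, 238.2132110595703], np.float32(94.47673))
t 26.48 tcp [0.5487 0.0775 0.1899] w 0.0596 turn [ 0.3  1.5 -3.6] dist 0.076 J [ 0.04  0.36 -0.37  1.85  0.15  0.98 -1.95]
[15. -6. 35.] [ 0.2  0.7 -1.8]
[15. -5. 35.] [ 0.2  0.7 -1.8]
```

View pics/w14.png

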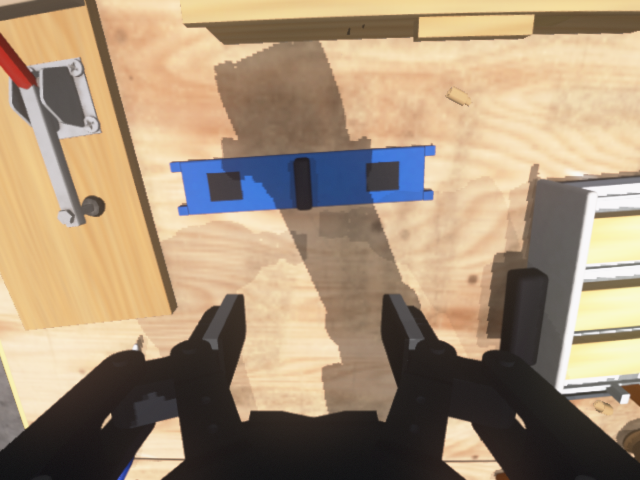

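drive_tool(
  commands=[
    {"linear":[0.014,-0.005,0.035],"dr":[0.2,0.7,-1.8],"jaw":0.3},
    {"linear":[0.015,-0.005,0.035],"dr":[0.2,0.7,-1.8],"jaw":0.3},
    {"linear":[0,0,0.04],"dr":[0,0,0],"jaw":0.3},
    {"linear":[0,0,0],"dr":[0,0,0],"jaw":0.3},
  ],
)

```text
clock: 26.98
tcp_pos: [0.5751, 0.0792, 0.075]
orientation: [3.135, 0.122, -0.006]
contact_force: [-0.5, 0.8, 0.4]
grip_width: 0.0598
```

```bash
python3 - <<'E'
from h import *
c,f=grab("wrist","w15"); 
for ct in blobs(mask(f,(105,120,40),(125,255,255)),1000): print("blue",rect_on(c,ct,.008))
plan(np.array([0.5773,0.0883,0.012]),-85.5,3)
E
```

```text
blue (array([0.57815613, 0.08846487]), [48.784706115722656, 239.0049285888672], np.float32(94.42294))
t 27.02 tcp [0.5768 0.0796 0.077 ] w 0.0597 turn [ 0.2  0.  -0.1] dist 0.066 J [ 0.01  0.54 -0.34  1.89  0.25  0.76 -1.96]
[ 0. -3. 22.] [ 0.1  0.  -0. ]
[ 0. -3. 22.] [ 0.1  0.  -0. ]
[ 0. -3. 22.] [ 0.1  0.  -0. ]
```

View pics/w15.png

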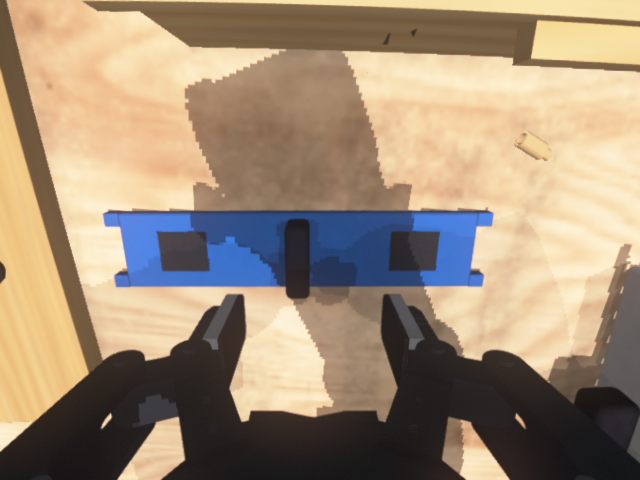

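drive_tool(
  commands=[
    {"linear":[0.001,-0.009,0.02],"dr":[0.2,0,0],"jaw":0.3},
    {"linear":[0,0,0.02],"dr":[0,0,0],"jaw":0.3},
    {"linear":[0,0,0.012],"dr":[0,0,0],"jaw":0.3},
    {"linear":[0,0,0],"dr":[0,0,0],"jaw":0.3},
  ],
)

```text
clock: 27.52
tcp_pos: [0.5795, 0.0882, 0.0255]
orientation: [-3.139, -0.121, -0.008]
contact_force: [-0.6, 0.3, 0.7]
grip_width: 0.0601
```

```bash
python3 - <<'E'
from h import *
plan(np.array([0.5776,0.0885,0.011]),-85.5,1)
E
```

```text
t 27.52 tcp [0.5795 0.0882 0.0255] w 0.0601 turn [-0.  -0.3 -0.1] dist 0.015 J [-0.02  0.62 -0.31  1.9   0.29  0.66 -2.  ]
[-2. -0. 15.] [-0.  -0.3 -0.1]
```

drive_tool(
  commands=[
    {"linear":[-0.002,0,0.0],"dr":[0,-0.3,0],"jaw":0.68},
    {"linear":[0,0,0.0],"dr":[0,0,0],"jaw":0.68},
    {"linear":[0,0,0.01],"dr":[0,0,0],"jaw":0.68},
    {"linear":[0,0,0],"dr":[0,0,0],"jaw":0.68},
  ],
)

```text
clock: 28.02
tcp_pos: [0.5782, 0.0881, 0.0161]
orientation: [-3.139, -0.121, -0.003]
contact_force: [-0.5, -0.0, 0.4]
grip_width: 0.0276
```

```bash
python3 - <<'E'
from h import *
plan(np.array([0.5776,0.0885,0.011]),-85.5,1);print(monitor.get_obs()["contact_force"])
c,f=grab("wrist","w16")
E
```

```text
t 28.02 tcp [0.5782 0.0881 0.0161] w 0.0276 turn [-0.  -0.1 -0.1] dist 0.005 J [-0.02  0.63 -0.31  1.9   0.3   0.65 -2.01]
[-1. -0.  5.] [-0.  -0.1 -0.1]
[-0.48223624 -0.03650161  0.43821943]
```

View pics/w16.png

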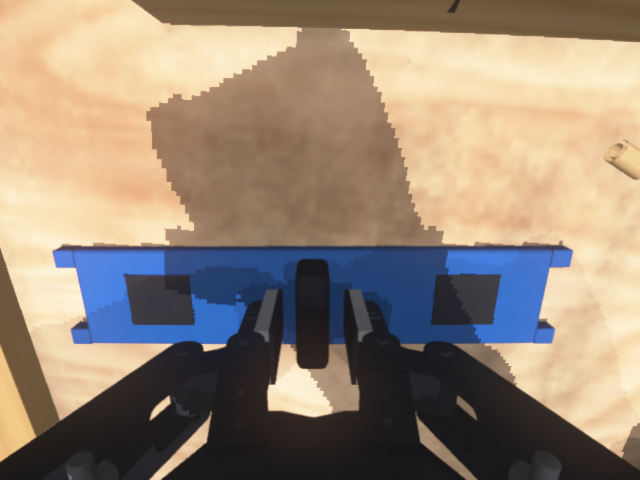

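Straddles the rib nicely. Lower a bit and close.

drive_tool(
  commands=[
    {"linear":[0,0,0.005],"dr":[0,0,0],"jaw":0.68},
    {"linear":[0,0,0],"dr":[0,0,0],"jaw":0.68},
    {"linear":[0,0,0],"dr":[0,0,0],"jaw":1},
    {"linear":[0,0,0],"dr":[0,0,0],"jaw":1},
    {"linear":[0,0,0],"dr":[0,0,0],"jaw":1},
  ],
  force=100,
)

```text
clock: 28.7
tcp_pos: [0.579, 0.0884, 0.0117]
orientation: [-3.139, -0.121, -0.005]
contact_force: [0.1, -0.1, -1.0]
grip_width: 0.0115
```

```bash
python3 - <<'E'
from h import *
plan(np.array([0.5776,0.0885,0.011]),-85.5,1);print(monitor.get_obs()["contact_force"])
E
```

```text
t 28.7 tcp [0.579  0.0884 0.0117] w 0.0115 turn [-0.  -0.2 -0.1] dist 0.002 J [-0.03  0.64 -0.3   1.91  0.3   0.64 -2.01]
[-1. -0.  1.] [-0.  -0.2 -0.1]
[ 0.07990306 -0.09652392 -0.96015878]
```

drive_tool(
  commands=[
    {"linear":[0,0,-0.04],"dr":[0,0,0],"jaw":1},
    {"linear":[0,0,-0.06],"dr":[0,0,0],"jaw":1},
    {"linear":[0,0,-0.06],"dr":[0,0,0],"jaw":1},
    {"linear":[0,0,0],"dr":[0,0,0],"jaw":1},
  ],
)

```text
clock: 29.2
tcp_pos: [0.5775, 0.0881, 0.1747]
orientation: [-3.139, -0.121, 0.001]
contact_force: [-0.9, -0.1, -2.9]
grip_width: 0.012
```

```bash
python3 - <<'E'
from h import *
plan(np.array([0.470,-0.20,0.17]),5.2,11)
E
```

```text
t 29.2 tcp [0.5775 0.0881 0.1747] w 0.012 turn [ -0.1   0.  -90.8] dist 0.307 J [ 0.04  0.42 -0.38  1.81  0.19  0.95 -1.92]
[-12.  25.   0.] [-0.   0.  -8.3]
[-15.  23.   0.] [-0.   0.  -8.3]
[-18.  21.   0.] [-0.   0.  -8.3]
[-21.  18.   0.] [-0.   0.  -8.3]
[-24.  15.   0.] [-0.   0.  -8.3]
[-26.  11.   0.] [-0.   0.  -8.3]
[-27.   8.   0.] [-0.   0.  -8.3]
[-28.   4.   0.] [-0.   0.  -8.3]
[-28.  -0.   0.] [-0.   0.  -8.3]
[-28.  -4.   0.] [-0.   0.  -8.3]
[-27.  -8.   0.] [-0.   0.  -8.3]
```

drive_tool(
  commands=[
    {"linear":[-0.012,0.025,0],"dr":[0,0,-8.3],"jaw":1},
    {"linear":[-0.015,0.023,0],"dr":[0,0,-8.3],"jaw":1},
    {"linear":[-0.018,0.021,0],"dr":[0,0,-8.3],"jaw":1},
    {"linear":[-0.021,0.018,0],"dr":[0,0,-8.3],"jaw":1},
    {"linear":[-0.024,0.015,0],"dr":[0,0,-8.3],"jaw":1},
    {"linear":[-0.026,0.011,0],"dr":[0,0,-8.3],"jaw":1},
    {"linear":[-0.027,0.008,0],"dr":[0,0,-8.3],"jaw":1},
    {"linear":[-0.028,0.004,0],"dr":[0,0,-8.3],"jaw":1},
  ],
)

```text
clock: 30.2
tcp_pos: [0.4952, -0.127, 0.1653]
orientation: [-2.512, -1.869, 0.017]
contact_force: [0.8, -0.5, -1.6]
grip_width: 0.0121
```

```bash
python3 - <<'E'
from h import *
plan(np.array([0.4665,-0.22,0.17]),5.2,4)
E
```

```text
t 30.2 tcp [ 0.4952 -0.127   0.1653] w 0.0121 turn [ -0.9  -0.  -21.9] dist 0.097 J [ 0.61  0.35 -0.58  1.97  0.24  0.91 -0.39]
[-24.  -0.  -1.] [-0.2 -0.  -5.5]
[-24.  -3.  -1.] [-0.2 -0.  -5.5]
[-24.  -5.  -1.] [-0.2 -0.  -5.5]
[-23.  -7.  -1.] [-0.2 -0.  -5.5]
```

drive_tool(
  commands=[
    {"linear":[-0.024,0,-0.001],"dr":[-0.2,0,-5.5],"jaw":1},
    {"linear":[-0.024,-0.003,-0.001],"dr":[-0.2,0,-5.5],"jaw":1},
    {"linear":[-0.024,-0.005,-0.001],"dr":[-0.2,0,-5.5],"jaw":1},
    {"linear":[-0.023,-0.007,-0.001],"dr":[-0.2,0,-5.5],"jaw":1},
    {"linear":[0,0,0],"dr":[0,0,0],"jaw":1},
  ],
)

```text
clock: 30.82
tcp_pos: [0.4595, -0.2241, 0.1624]
orientation: [-2.097, -2.322, 0.007]
contact_force: [0.8, 0.3, -1.7]
grip_width: 0.0116
```

```bash
python3 - <<'E'
from h import *
plan(np.array([0.4665,-0.2748,0.13]),5.2,2)
c,f=grab("wrist","w17")
E
```

```text
t 30.82 tcp [ 0.4595 -0.2241  0.1624] w 0.0116 turn [-0.7 -0.4  0.6] dist 0.061 J [ 0.85  0.37 -0.62  1.97  0.27  0.9   0.19]
[-26.   1.  16.] [-0.3 -0.2  0.3]
[-26.   1.  16.] [-0.3 -0.2  0.3]
```

View pics/w17.png

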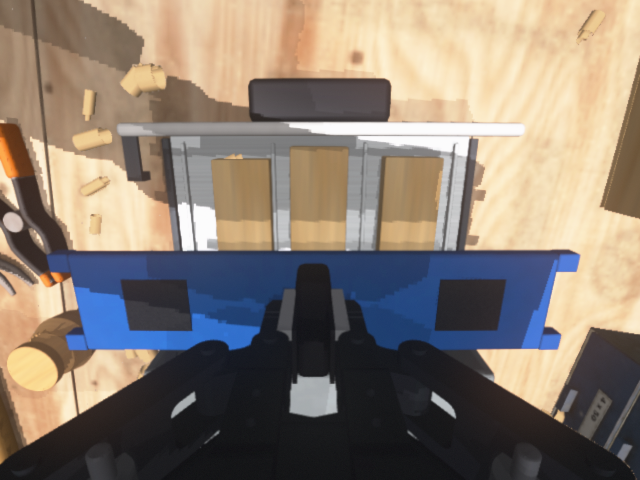

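drive_tool(
  commands=[
    {"linear":[-0.026,0.001,0.005],"dr":[-0.3,-0.2,0.3],"jaw":1},
    {"linear":[-0.026,0.001,0.01],"dr":[-0.3,-0.2,0.3],"jaw":1},
    {"linear":[0,0,0.02],"dr":[0,0,0],"jaw":1},
    {"linear":[0,0,0],"dr":[0,0,0],"jaw":1},
  ],
)

```text
clock: 31.38
tcp_pos: [0.468, -0.276, 0.1238]
orientation: [-2.118, -2.319, 0.0]
contact_force: [0.2, -0.7, -1.7]
grip_width: 0.0118
```

```bash
python3 - <<'E'
from h import *
plan(np.array([0.4665,-0.274,0.10]),5.2,2)
c,f=grab("wrist","w18"); grab("side","s18")
E
```

```text
t 31.38 tcp [ 0.468  -0.276   0.1238] w 0.0118 turn [-0.1 -0.1 -0. ] dist 0.024 J [ 0.87  0.46 -0.57  1.94  0.32  0.84  0.22]
[ 1. -1. 12.] [-0. -0. -0.]
[ 1. -1. 12.] [-0. -0. -0.]
```

View pics/w18.png

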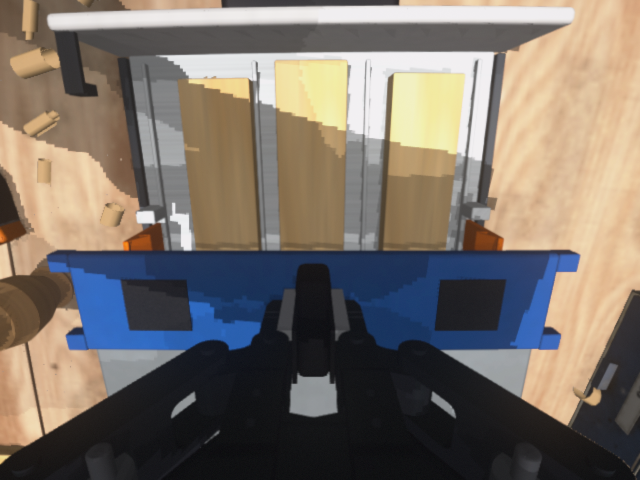

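View pics/s18.png

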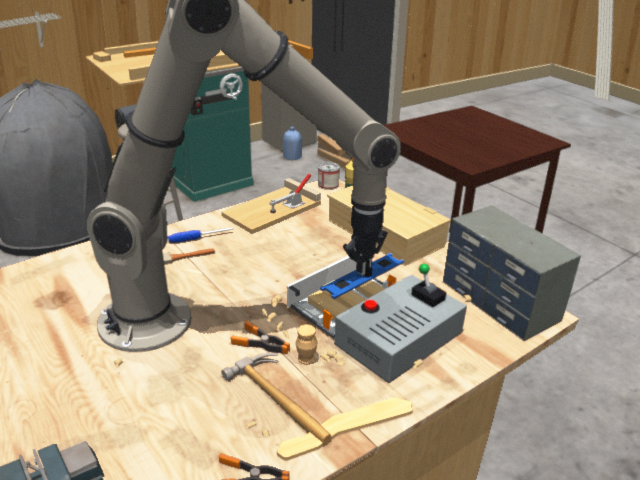

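drive_tool(
  commands=[
    {"linear":[0.002,-0.002,0.02],"dr":[0,0,0],"jaw":1},
    {"linear":[0,0,0.015],"dr":[0,0,0],"jaw":1},
    {"linear":[0,0,0],"dr":[0,0,0],"jaw":1},
  ],
)

```text
clock: 31.85
tcp_pos: [0.4692, -0.2752, 0.0917]
orientation: [2.114, 2.316, 0.003]
contact_force: [0.7, 0.1, -1.5]
grip_width: 0.012
```

```bash
python3 - <<'E'
from h import *
plan(np.array([0.4665,-0.274,0.08]),5.2,1)
c,f=grab("wrist","w19")
cv2.imwrite("pics/w19c.png",cv2.resize(f[180:380,30:600],None,fx=1.4,fy=1.4,interpolation=cv2.INTER_CUBIC)[:,:,::-1])
E
```

```text
t 31.85 tcp [ 0.4692 -0.2752  0.0917] w 0.012 turn [0.3 0.2 0. ] dist 0.012 J [ 0.85  0.5  -0.55  1.96  0.37  0.77  0.18]
[ 1. -3. 12.] [0.3 0.2 0. ]
```

View pics/w19.png

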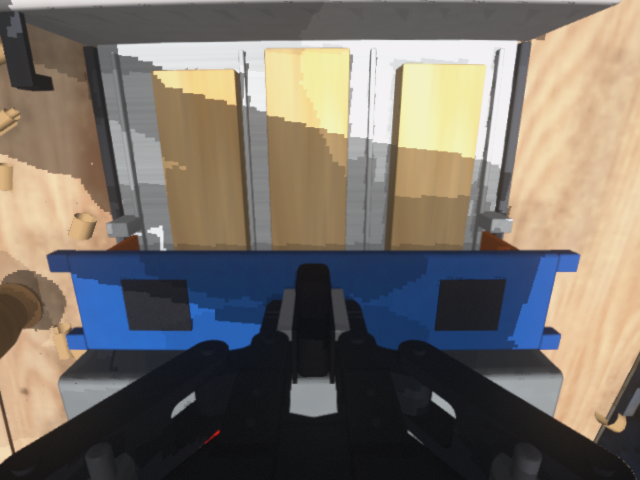

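drive_tool(
  commands=[
    {"linear":[0.001,-0.003,0.005],"dr":[0.3,0.2,0],"jaw":1},
    {"linear":[0,-0.001,0.008],"dr":[0,0,0],"jaw":1},
    {"linear":[0,0,0],"dr":[0,0,0],"jaw":1},
  ],
)

```text
clock: 32.28
tcp_pos: [0.4663, -0.2751, 0.0797]
orientation: [2.116, 2.319, 0.001]
contact_force: [0.4, 0.1, -1.5]
grip_width: 0.0118
```

```bash
python3 - <<'E'
from h import *
plan(np.array([0.4665,-0.274,0.06]),5.2,1)
c,f=grab("wrist","w20"); grab("side","s20")
f=cv2.imread("pics/s20.png");cv2.imwrite("pics/s20c.png",cv2.resize(f[230:360,270:480],None,fx=3.6,fy=3.6,interpolation=cv2.INTER_CUBIC))
E
```

```text
t 32.27 tcp [ 0.4663 -0.2751  0.0797] w 0.0118 turn [0.1 0.1 0. ] dist 0.02 J [ 0.85  0.51 -0.54  1.97  0.38  0.75  0.17]
[ 1.  0. 20.] [0.1 0.1 0. ]
```

View pics/w20.png

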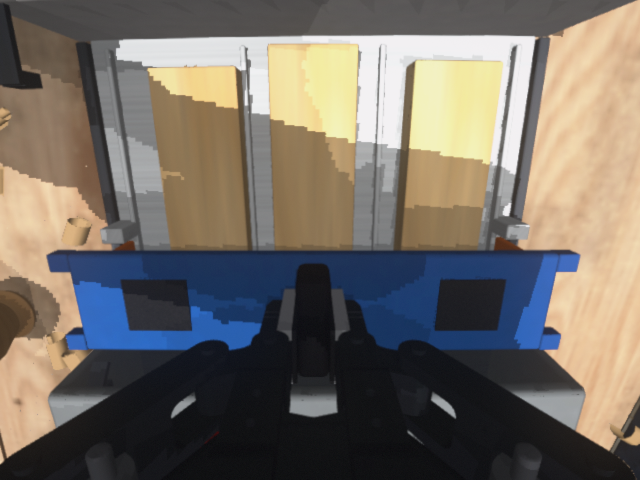

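View pics/s20c.png

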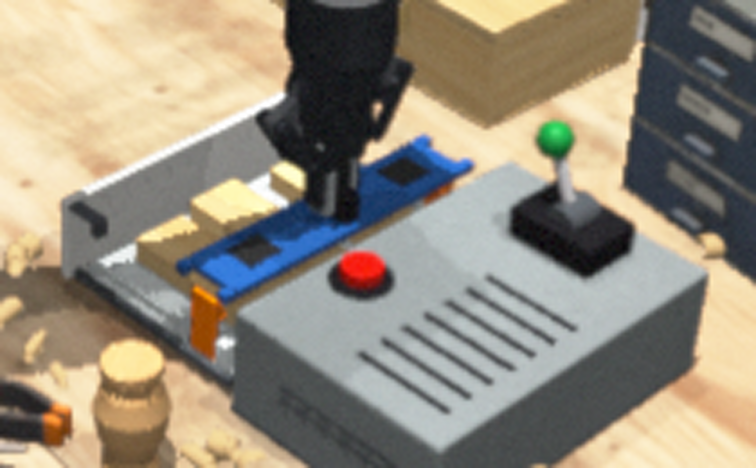

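drive_tool(
  commands=[
    {"linear":[0,0,0.008],"dr":[0,0,0],"jaw":1},
    {"linear":[0,0,0.006],"dr":[0,0,0],"jaw":1},
    {"linear":[0,0,0],"dr":[0,0,0],"jaw":1},
  ],
)

```text
clock: 32.75
tcp_pos: [0.4676, -0.2755, 0.0658]
orientation: [2.115, 2.317, 0.002]
contact_force: [-0.1, 0.2, -1.1]
grip_width: 0.0117
```

```bash
python3 - <<'E'
from h import *
plan(np.array([0.4665,-0.274,0.0457]),5.2,1); print(monitor.get_obs()["contact_force"],monitor.get_obs()["moment"])
E
```

```text
t 32.75 tcp [ 0.4676 -0.2755  0.0658] w 0.0117 turn [0.2 0.1 0. ] dist 0.02 J [ 0.83  0.53 -0.53  1.98  0.4   0.72  0.16]
[ 2. -1. 20.] [0.2 0.1 0. ]
[-0.12074765  0.22212961 -1.13166821] [-0.01519545 -0.06106647  0.01637726]
```

drive_tool(
  commands=[
    {"linear":[0.001,-0.001,0.006],"dr":[0.2,0,0],"jaw":1},
    {"linear":[0,0,0.006],"dr":[0,0,0],"jaw":1},
  ],
)

```text
clock: 33.0
tcp_pos: [0.4705, -0.2758, 0.0568]
orientation: [2.111, 2.313, 0.002]
contact_force: [-3.1, 1.8, 15.4]
grip_width: 0.0117
```

drive_tool(
  commands=[
    {"linear":[0,0,0.006],"dr":[0,0,0],"jaw":1},
    {"linear":[0,0,0.006],"dr":[0,0,0],"jaw":1},
  ],
)

```text
clock: 33.25
tcp_pos: [0.4706, -0.2767, 0.0467]
orientation: [2.109, 2.312, -0.001]
contact_force: [-4.5, 0.6, -2.1]
grip_width: 0.0116
```

drive_tool(
  commands=[
    {"linear":[0.002,-0.002,0.004],"dr":[0,0,0],"jaw":1},
    {"linear":[0,0,0.006],"dr":[0,0,0],"jaw":1},
    {"linear":[0,0,0],"dr":[0,0,0],"jaw":1},
  ],
)

```text
clock: 33.62
tcp_pos: [0.4705, -0.2801, 0.0467]
orientation: [2.106, 2.302, -0.015]
contact_force: [-1.3, 3.1, -4.6]
grip_width: 0.0118
```

```bash
python3 - <<'E'
from h import *
plan(np.array([0.4665,-0.274,0.0457]),5.2,1); print(monitor.get_obs()["contact_force"],monitor.get_obs()["moment"])
c,f=grab("wrist","w21"); grab("side","s21")
f=cv2.imread("pics/s21.png");cv2.imwrite("pics/s21c.png",cv2.resize(f[230:360,270:480],None,fx=3.6,fy=3.6,interpolation=cv2.INTER_CUBIC))
E
```

```text
t 33.62 tcp [ 0.4705 -0.2801  0.0467] w 0.0118 turn [ 0.4  1.3 -0.1] dist 0.007 J [ 0.8   0.56 -0.5   1.99  0.44  0.68  0.12]
[ 6. -3.  1.] [ 0.4  1.3 -0.1]
[-1.31828923  3.13177197 -4.58505907] [0.64790808 0.70841813 0.38385696]
```

View pics/w21.png

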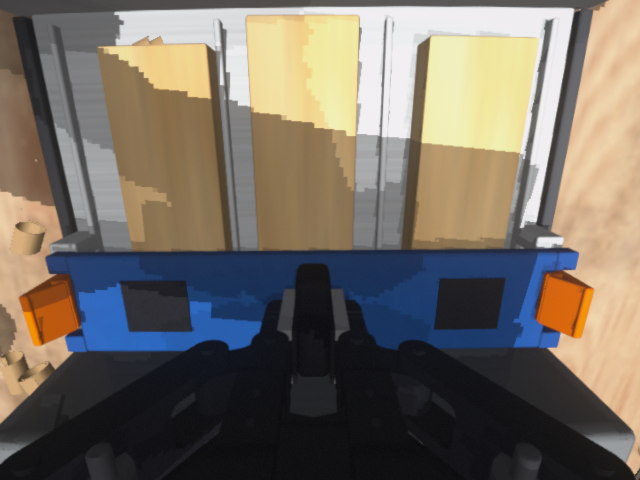

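View pics/s21c.png

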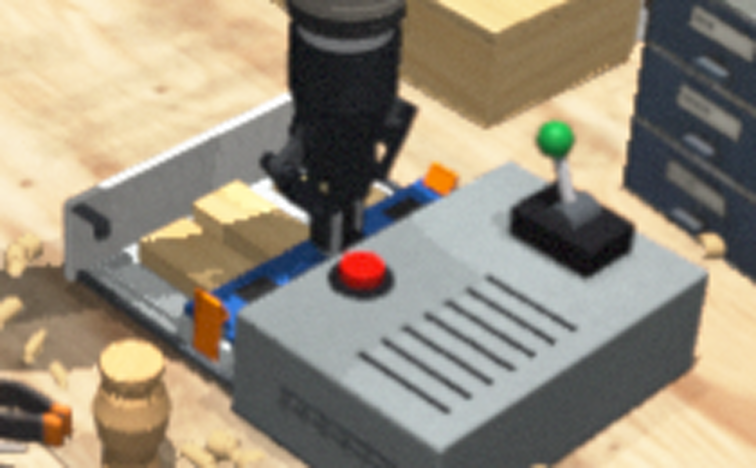

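drive_tool(
  commands=[
    {"linear":[0,0,0],"dr":[0,0,0],"jaw":0.6},
    {"linear":[0,0,0],"dr":[0,0,0],"jaw":0.6},
    {"linear":[0,0,-0.03],"dr":[0,0,0],"jaw":0.6},
    {"linear":[0,0,-0.05],"dr":[0,0,0],"jaw":0.6},
    {"linear":[0,0,-0.05],"dr":[0,0,0],"jaw":0.6},
    {"linear":[0.04,0,-0.02],"dr":[0,0,0],"jaw":1},
    {"linear":[0,0,0],"dr":[0,0,0],"jaw":1},
  ],
)

```text
clock: 34.6
tcp_pos: [0.4672, -0.2353, 0.1971]
orientation: [2.107, 2.303, -0.007]
contact_force: [0.0, -0.3, -0.3]
grip_width: 0.0003
```

```bash
python3 - <<'E'
from h import *
c,f=grab("wrist","w22"); grab("side","s22")
plan(np.array([0.455,-0.06,0.1]),5.2,4)
f=cv2.imread("pics/s22.png");cv2.imwrite("pics/s22c.png",cv2.resize(f[230:360,270:480],None,fx=3.6,fy=3.6,interpolation=cv2.INTER_CUBIC))
E
```

```text
t 34.7 tcp [ 0.466  -0.2384  0.1955] w 0.0001 turn [ 0.5  1.  -0.3] dist 0.203 J [ 0.87  0.32 -0.63  1.93  0.25  0.95  0.21]
[45.  1. 23.] [ 0.1  0.3 -0.1]
[45.  1. 23.] [ 0.1  0.3 -0.1]
[45.  1. 23.] [ 0.1  0.3 -0.1]
[45.  1. 24.] [ 0.1  0.3 -0.1]
```

View pics/w22.png

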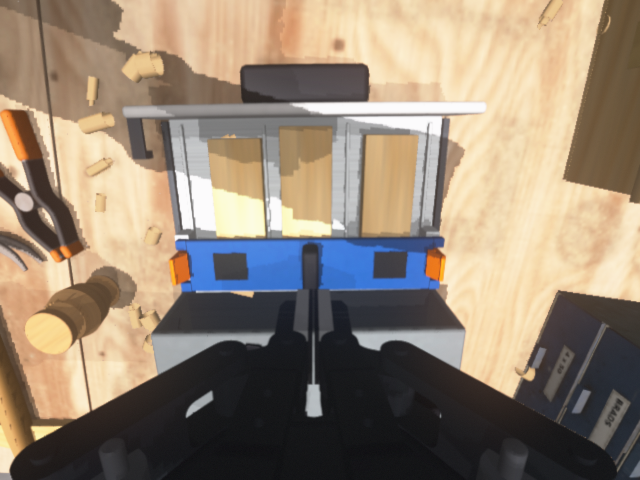

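View pics/s22c.png

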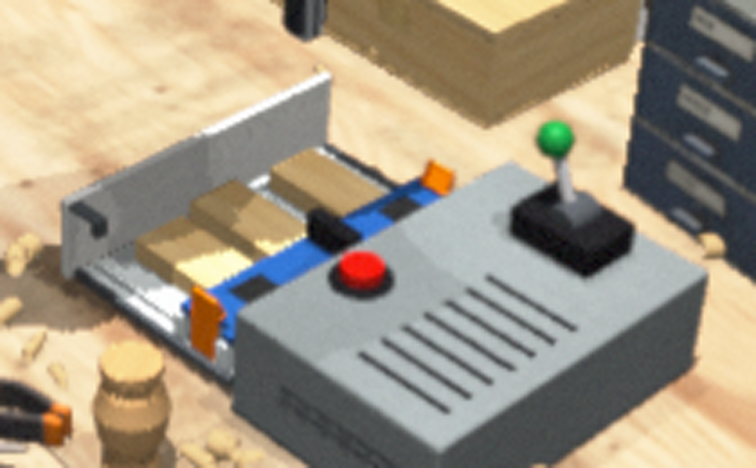

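drive_tool(
  commands=[
    {"linear":[0.048,0,0],"dr":[0.1,0.3,0],"jaw":1},
    {"linear":[0.048,0,0],"dr":[0.1,0.3,0],"jaw":1},
    {"linear":[0.048,0.001,0.01],"dr":[0.1,0.3,0],"jaw":1},
    {"linear":[0.046,0.001,0.02],"dr":[0,0,0],"jaw":1},
    {"linear":[0,0,0.03],"dr":[0,0,0],"jaw":1},
    {"linear":[0,0,0],"dr":[0,0,0],"jaw":1},
  ],
)

```text
clock: 35.45
tcp_pos: [0.4517, -0.0494, 0.1273]
orientation: [-2.135, -2.3, -0.0]
contact_force: [0.3, -2.2, 0.1]
grip_width: 0.0004
```

```bash
python3 - <<'E'
from h import *
plan(np.array([0.4565,-0.065,0.028]),5.2,3)
E
```

```text
t 35.45 tcp [ 0.4517 -0.0494  0.1273] w 0.0004 turn [-0.1 -0.1 -0.9] dist 0.101 J [ 0.57  0.34 -0.7   2.12  0.31  0.78 -0.24]
[-5.  1. 33.] [-0.  -0.  -0.3]
[-5.  1. 33.] [-0.  -0.  -0.3]
[-5.  1. 33.] [-0.  -0.  -0.3]
```

drive_tool(
  commands=[
    {"linear":[0,-0.004,0.035],"dr":[0,0,-0.5],"jaw":1},
    {"linear":[0,-0.002,0.035],"dr":[0,0,-0.4],"jaw":1},
    {"linear":[0,-0.001,0.025],"dr":[0,0,0],"jaw":1},
    {"linear":[0,0,0],"dr":[0,0,0],"jaw":1},
  ],
)

```text
clock: 35.95
tcp_pos: [0.4481, -0.0541, 0.0316]
orientation: [-2.127, -2.311, -0.002]
contact_force: [-0.3, 0.6, 0.3]
grip_width: 0.0003
```

```bash
python3 - <<'E'
from h import *
plan(np.array([0.447,-0.065,0.028]),5.2,1)
E
```

```text
t 35.95 tcp [ 0.4481 -0.0541  0.0316] w 0.0003 turn [ 0.  -0.1 -0.5] dist 0.012 J [ 0.47  0.5  -0.58  2.19  0.5   0.58 -0.4 ]
[-11.  -2.   4.] [ 0.  -0.1 -0.5]
```

drive_tool(
  commands=[
    {"linear":[-0.025,-0.001,0.001],"dr":[0,0,-0.5],"jaw":1},
    {"linear":[-0.015,0,0.001],"dr":[0,0,0],"jaw":1},
    {"linear":[-0.015,0,0],"dr":[0,0,0],"jaw":1},
    {"linear":[-0.015,0,0],"dr":[0,0,0],"jaw":1},
    {"linear":[-0.015,0,0],"dr":[0,0,0],"jaw":1},
  ],
)

```text
clock: 36.58
tcp_pos: [0.4574, -0.1378, 0.0331]
orientation: [-2.115, -2.321, -0.013]
contact_force: [-0.2, 6.2, -4.0]
grip_width: -0.0001
```

```bash
python3 - <<'E'
from h import *
o=monitor.get_obs(); y=o["tcp_pos"][1]
plan(np.array([0.4623+(y+.231)*-.091-.02*.091*-1,y-.02,0.028]),5.2,1); print(o["contact_force"])
E
```

```text
t 36.58 tcp [ 0.4574 -0.1378  0.0331] w -0.0001 turn [ 0.3 -0.4  0.1] dist 0.021 J [ 0.64  0.53 -0.58  2.14  0.49  0.61 -0.19]
[-20.  -4.   5.] [ 0.3 -0.4  0.1]
[-0.16116802  6.17295923 -3.96647434]
```

drive_tool(
  commands=[
    {"linear":[-0.016,-0.002,0.002],"dr":[0.3,-0.4,0],"jaw":1},
    {"linear":[-0.016,-0.001,0.002],"dr":[0,0,0],"jaw":1},
    {"linear":[-0.016,0,0.001],"dr":[0,0,0],"jaw":1},
    {"linear":[-0.016,0,0.001],"dr":[0,0,0],"jaw":1},
  ],
)

```text
clock: 37.08
tcp_pos: [0.4635, -0.1972, 0.0308]
orientation: [-2.111, -2.326, -0.014]
contact_force: [-2.4, 6.4, 4.8]
grip_width: -0.0
```

```bash
cat > q.py <<'E'
from h import *
o=monitor.get_obs(); y=o["tcp_pos"][1]
plan(np.array([0.4623+(y+.231)*-.091-.02*.091*-1,y-.02,0.028]),5.2,1); print(o["contact_force"])
E
python3 q.py
```

```text
t 37.08 tcp [ 0.4635 -0.1972  0.0308] w -0.0 turn [ 0.4 -0.4  0.4] dist 0.02 J [ 0.75  0.56 -0.57  2.08  0.49  0.63 -0.06]
[-20.  -4.   3.] [ 0.4 -0.4  0.4]
[-2.36028064  6.3910317   4.752213  ]
```

drive_tool(
  commands=[
    {"linear":[-0.016,-0.002,0.001],"dr":[0.4,-0.4,0.4],"jaw":1},
    {"linear":[-0.016,-0.001,0.001],"dr":[0,0,0],"jaw":1},
    {"linear":[-0.012,0,0.001],"dr":[0,0,0],"jaw":1},
  ],
)

```text
clock: 37.45
tcp_pos: [0.4678, -0.2373, 0.0306]
orientation: [-2.115, -2.322, -0.012]
contact_force: [-2.5, 5.8, 4.6]
grip_width: -0.0001
```

```bash
python3 q.py
```

```text
t 37.45 tcp [ 0.4678 -0.2373  0.0306] w -0.0001 turn [ 0.3 -0.3  0.1] dist 0.02 J [ 0.8   0.58 -0.57  2.03  0.49  0.66  0.01]
[-20.  -5.   2.] [ 0.3 -0.3  0.1]
[-2.52061668  5.77576927  4.63326791]
```

drive_tool(
  commands=[
    {"linear":[-0.012,-0.002,0.001],"dr":[0.3,-0.3,0],"jaw":1},
    {"linear":[-0.012,-0.001,0.001],"dr":[0,0,0],"jaw":1},
  ],
)

```text
clock: 37.7
tcp_pos: [0.4697, -0.2574, 0.0306]
orientation: [-2.112, -2.325, -0.012]
contact_force: [-0.8, 7.2, 3.5]
grip_width: -0.0002
```

drive_tool(
  commands=[
    {"linear":[-0.01,-0.001,0],"dr":[0,0,0],"jaw":1},
    {"linear":[-0.008,0,0],"dr":[0,0,0],"jaw":1},
  ],
)

```text
clock: 37.95
tcp_pos: [0.4707, -0.2696, 0.0309]
orientation: [-2.104, -2.323, -0.022]
contact_force: [-3.6, 18.9, 4.0]
grip_width: 0.0
```

drive_tool(
  commands=[
    {"linear":[-0.003,0,0],"dr":[0,0,0],"jaw":1},
    {"linear":[-0.003,0,0],"dr":[0,0,0],"jaw":1},
  ],
)

```text
clock: 38.2
tcp_pos: [0.4706, -0.2693, 0.0311]
orientation: [-2.095, -2.321, -0.03]
contact_force: [-0.5, 8.9, -3.0]
grip_width: 0.0
```

```bash
python3 q.py; python3 - <<'E'
from h import *
f=grab("side","s23")[1][:,:,::-1];cv2.imwrite("pics/s23c.png",cv2.resize(f[230:360,270:480],None,fx=3.6,fy=3.6,interpolation=cv2.INTER_CUBIC))
E
```

```text
t 38.2 tcp [ 0.4706 -0.2693  0.0311] w 0.0 turn [ 0.2 -1.4  0.7] dist 0.02 J [ 0.87  0.61 -0.58  1.98  0.47  0.69  0.1 ]
[-20.  -5.   3.] [ 0.2 -1.4  0.7]
[-0.52066508  8.88289731 -3.03951234]
```

View pics/s23c.png

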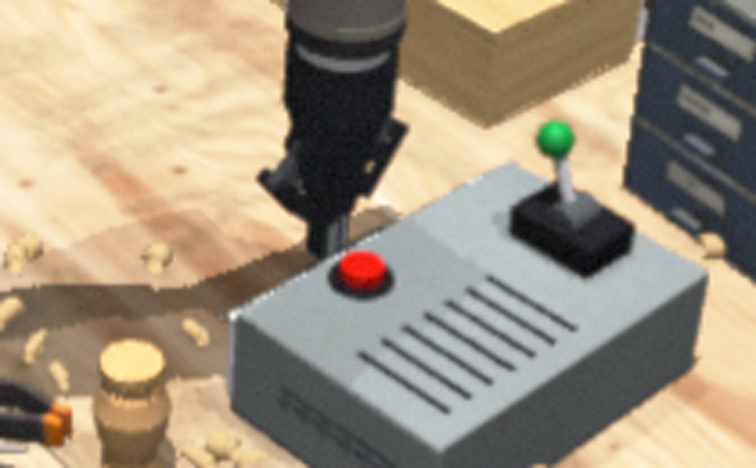

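drive_tool(
  commands=[
    {"linear":[-0.008,0,0.001],"dr":[0.2,-1.4,0.5],"jaw":1},
    {"linear":[-0.006,0,0],"dr":[0,0,0],"jaw":1},
  ],
)

```text
clock: 38.5
tcp_pos: [0.4708, -0.2695, 0.0307]
orientation: [-2.098, -2.32, -0.013]
contact_force: [-2.2, 12.3, -1.1]
grip_width: 0.0001
```

drive_tool(
  commands=[
    {"linear":[0.01,0,0],"dr":[0,0,0],"jaw":1},
    {"linear":[0.03,0,0],"dr":[0,0,0],"jaw":1},
    {"linear":[0.03,0,-0.03],"dr":[0,0,0],"jaw":1},
    {"linear":[0,0,-0.06],"dr":[0,0,0],"jaw":1},
    {"linear":[0,0,-0.06],"dr":[0,0,0],"jaw":1},
    {"linear":[0,0,-0.04],"dr":[0,0,0],"jaw":1},
  ],
)

```text
clock: 39.25
tcp_pos: [0.4639, -0.2009, 0.2285]
orientation: [-2.099, -2.319, -0.014]
contact_force: [0.9, -0.5, -0.2]
grip_width: 0.0
```

```bash
python3 q.py; python3 - <<'E'
from h import *
c,f=grab("top","t24"); cv2.imwrite("pics/t24c.png",cv2.resize(f[170:310,310:500],None,fx=4,fy=4,interpolation=cv2.INTER_CUBIC)[:,:,::-1])
for ct in blobs(mask(f,(45,120,60),(80,255,255)),10): r=cv2.minEnclosingCircle(ct); print("green",r,onz(c,r[0],.154))
c2,f=grab("side","s24"); cv2.imwrite("pics/s24c.png",cv2.resize(f[230:360,270:480],None,fx=3.6,fy=3.6,interpolation=cv2.INTER_CUBIC)[:,:,::-1])
for ct in blobs(mask(f,(45,120,60),(80,255,255)),10): r2=cv2.minEnclosingCircle(ct); print("green",r2); print(meet(c,r[0],c2,r2[0]))
E
```

```text
t 39.25 tcp [ 0.4639 -0.2009  0.2285] w 0.0 turn [-0.2 -0.9  0.5] dist 0.201 J [ 0.93  0.29 -0.75  1.91  0.21  1.03  0.19]
[-23.  -4. 200.] [-0.2 -0.9  0.5]
[ 0.90948847 -0.45779873 -0.15874465]
green ((439.5, 198.8333282470703), 4.1164655685424805) [ 0.56549223 -0.38600132  0.154     ]
green ((424.0, 268.0), 4.472236156463623)
(array([ 0.56517092, -0.38520257,  0.15904968]), np.float64(0.0016635173803806814))
```

View pics/t24c.png

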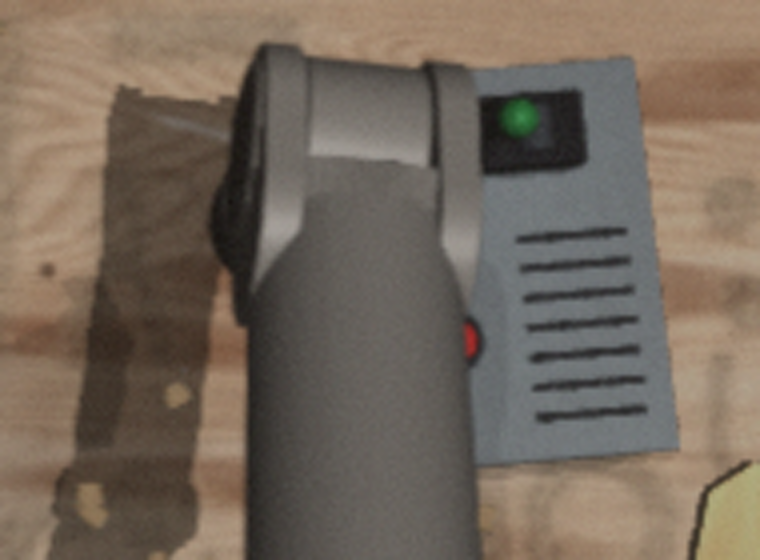

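View pics/s24c.png

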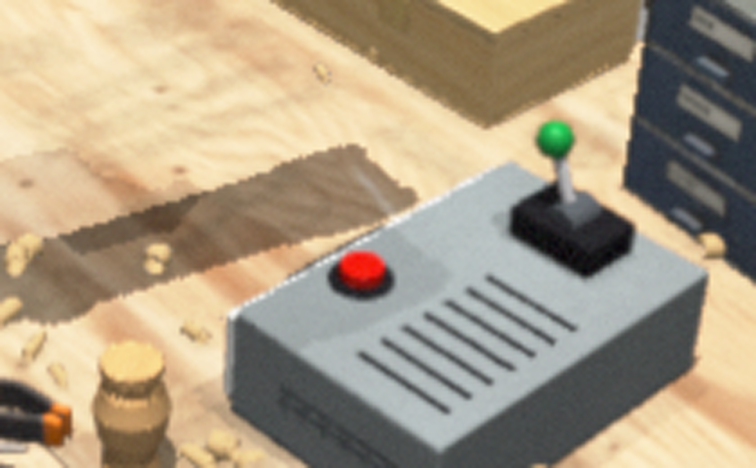

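```bash
python3 - <<'E'
from h import *
plan(np.array([0.560,-0.332,0.20]),5.2,4)
E
```

```text
t 39.35 tcp [ 0.4662 -0.2017  0.2305] w -0.0 turn [ 0.1 -0.7  0.5] dist 0.163 J [ 0.93  0.29 -0.75  1.91  0.21  1.03  0.19]
[-35.  20.   7.] [ 0.  -0.2  0.1]
[-35.  20.   7.] [ 0.  -0.2  0.1]
[-35.  20.   7.] [ 0.  -0.2  0.1]
[-35.  20.   8.] [ 0.  -0.2  0.1]
```

drive_tool(
  commands=[
    {"linear":[-0.035,0.02,0.004],"dr":[0,-0.2,0.1],"jaw":1},
    {"linear":[-0.035,0.02,0.004],"dr":[0,-0.2,0.1],"jaw":1},
    {"linear":[-0.035,0.02,0.004],"dr":[0,-0.2,0.1],"jaw":1},
    {"linear":[-0.033,0.02,0.004],"dr":[0,-0.2,0.1],"jaw":1},
    {"linear":[0,0,0],"dr":[0,0,0],"jaw":1},
  ],
)

```text
clock: 39.98
tcp_pos: [0.5605, -0.3372, 0.2145]
orientation: [2.116, 2.312, -0.003]
contact_force: [0.2, -0.2, 0.1]
grip_width: 0.0002
```

```bash
python3 - <<'E'
from h import *
plan(np.array([0.560,-0.335,0.142]),5.2,2)
c,f=grab("wrist","w25")
for ct in blobs(mask(f,(45,120,40),(80,255,255)),100): r=cv2.minEnclosingCircle(ct); print("green",r,onz(c,r[0],.154))
E
```

```text
t 39.98 tcp [ 0.5605 -0.3372  0.2145] w 0.0002 turn [ 0.2  0.4 -0.1] dist 0.073 J [ 0.9   0.53 -0.65  1.6   0.35  1.12  0.26]
[ 1. -0. 36.] [ 0.1  0.2 -0.1]
[ 1. -0. 36.] [ 0.1  0.2 -0.1]
```

drive_tool(
  commands=[
    {"linear":[0.002,0,0.03],"dr":[0,0.4,0],"jaw":1},
    {"linear":[0.002,0,0.03],"dr":[0,0,0],"jaw":1},
    {"linear":[0,0,0.01],"dr":[0,0,0],"jaw":1},
    {"linear":[0,0,0],"dr":[0,0,0],"jaw":1},
  ],
)

```text
clock: 40.52
tcp_pos: [0.559, -0.3282, 0.145]
orientation: [2.114, 2.321, 0.006]
contact_force: [-0.4, 0.5, -0.5]
grip_width: 0.0003
```

```bash
python3 - <<'E'
from h import *
plan(np.array([0.564,-0.380,0.142]),5.2,2)
f=grab("side","s26")[1]; cv2.imwrite("pics/s26c.png",cv2.resize(f[230:360,270:480],None,fx=3.6,fy=3.6,interpolation=cv2.INTER_CUBIC)[:,:,::-1])
E
```

```text
t 40.52 tcp [ 0.559  -0.3282  0.145 ] w 0.0003 turn [ 0.2 -0.   0.1] dist 0.052 J [ 0.88  0.6  -0.62  1.67  0.4   1.    0.21]
[-26.   0.   1.] [ 0.1 -0.   0.1]
[-26.   0.   1.] [ 0.1 -0.   0.1]
```

View pics/s26c.png

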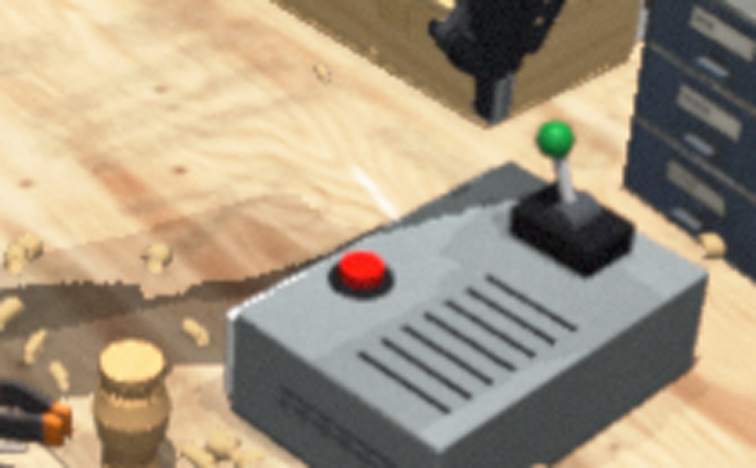

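drive_tool(
  commands=[
    {"linear":[-0.02,0,0.002],"dr":[0,0,0],"jaw":1},
    {"linear":[-0.02,0,0],"dr":[0,0,0],"jaw":1},
    {"linear":[-0.018,0,0],"dr":[0,0,0],"jaw":1},
    {"linear":[-0.018,0,0],"dr":[0,0,0],"jaw":1},
    {"linear":[-0.006,0,0],"dr":[0,0,0],"jaw":1},
    {"linear":[0,0,0],"dr":[0,0,0],"jaw":1},
  ],
)

```text
clock: 41.32
tcp_pos: [0.5691, -0.4086, 0.1465]
orientation: [-2.109, -2.322, -0.019]
contact_force: [-0.2, 0.5, 0.4]
grip_width: -0.0002
```

```bash
python3 - <<'E'
from h import *
plan(np.array([0.5685,-0.417,0.142]),5.2,2); print(monitor.get_obs()["contact_force"])
f=grab("side","s27")[1]; cv2.imwrite("pics/s27c.png",cv2.resize(f[230:360,270:480],None,fx=3.6,fy=3.6,interpolation=cv2.INTER_CUBIC)[:,:,::-1])
E
```

```text
t 41.33 tcp [ 0.5691 -0.4086  0.1465] w -0.0002 turn [ 0.3 -0.7  0.3] dist 0.01 J [ 0.93  0.67 -0.6   1.53  0.4   1.07  0.34]
[-4. -1.  2.] [ 0.2 -0.3  0.2]
[-4. -1.  2.] [ 0.2 -0.3  0.2]
[-0.15203446  0.45879294  0.3886295 ]
```

View pics/s27c.png

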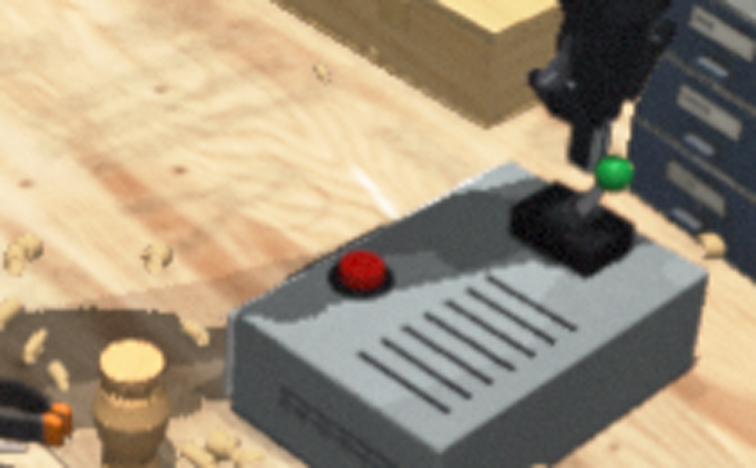

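Almost over; push until the stop is felt.

drive_tool(
  commands=[
    {"linear":[-0.008,-0.001,0.001],"dr":[0.2,-0.5,0],"jaw":1},
    {"linear":[-0.006,0,0],"dr":[0,0,0],"jaw":1},
    {"linear":[-0.004,0,0],"dr":[0,0,0],"jaw":1},
  ],
)

```text
clock: 41.75
tcp_pos: [0.5697, -0.4089, 0.1457]
orientation: [-2.083, -2.317, -0.024]
contact_force: [-4.6, 10.2, 5.9]
grip_width: 0.0
```

```bash
python3 - <<'E'
from h import *
plan(np.array([0.5685,-0.417,0.142]),5.2,2); print(monitor.get_obs()["contact_force"])
E
```

```text
t 41.75 tcp [ 0.5697 -0.4089  0.1457] w 0.0 turn [-0.3 -1.7  0.9] dist 0.009 J [ 0.94  0.69 -0.61  1.51  0.39  1.1   0.35]
[-4. -1.  2.] [-0.2 -0.8  0.4]
[-4. -1.  2.] [-0.2 -0.8  0.4]
[-4.64461718 10.19559754  5.85263826]
```

Stop felt (10 N). Withdraw and check.

drive_tool(
  commands=[
    {"linear":[0.02,0,0],"dr":[0,0,0],"jaw":1},
    {"linear":[0.04,0,0],"dr":[0,0,0],"jaw":1},
    {"linear":[0.03,0,-0.05],"dr":[0,0,0],"jaw":1},
    {"linear":[0.05,0,-0.04],"dr":[0,0,0],"jaw":1},
    {"linear":[0.06,0,0],"dr":[0,0,0],"jaw":1},
    {"linear":[0.06,0,0],"dr":[0,0,0],"jaw":1},
    {"linear":[0.05,0,0],"dr":[0,0,0],"jaw":1},
    {"linear":[0,0,0],"dr":[0,0,0],"jaw":1},
  ],
)

```text
clock: 42.75
tcp_pos: [0.539, -0.1, 0.2462]
orientation: [-2.101, -2.321, -0.023]
contact_force: [-0.5, -0.1, -0.1]
grip_width: 0.0001
```

```bash
python3 - <<'E'
from h import *
print(monitor.get_obs()["tcp_pos"])
c,f=grab("top","t28"); cv2.imwrite("pics/t28c.png",cv2.resize(f[170:310,310:500],None,fx=4,fy=4,interpolation=cv2.INTER_CUBIC)[:,:,::-1])
for ct in blobs(mask(f,(45,120,40),(80,255,255)),10): r=cv2.minEnclosingCircle(ct)
c2,f=grab("side","s28"); cv2.imwrite("pics/s28c.png",cv2.resize(f[230:360,270:480],None,fx=3.6,fy=3.6,interpolation=cv2.INTER_CUBIC)[:,:,::-1])
for ct in blobs(mask(f,(45,120,60),(80,255,255)),10): r2=cv2.minEnclosingCircle(ct); print("green",r,r2); print(meet(c,r[0],c2,r2[0]))
a=cv2.imread("pics/t28.png");b=cv2.imread("pics/top0.png")
cv2.imwrite("pics/t0c.png",cv2.resize(b[170:310,310:500],None,fx=4,fy=4,interpolation=cv2.INTER_CUBIC))
E
```

```text
[ 0.53898873 -0.09995855  0.24619022]
green ((458.2073059082031, 197.5487823486328), 4.096837043762207) ((440.5, 277.6666564941406), 5.069073677062988)
(array([ 0.5703734 , -0.43426365,  0.15650983]), np.float64(0.00256009512725691))
```

View pics/t28c.png

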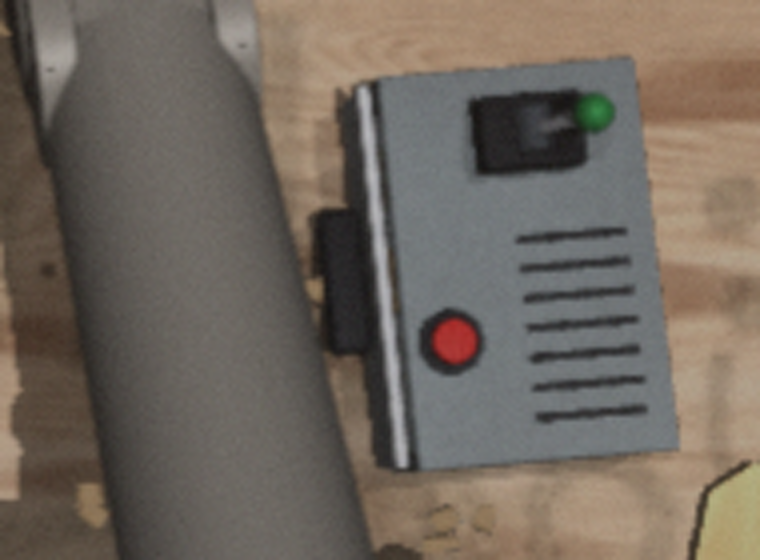

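View pics/t0c.png

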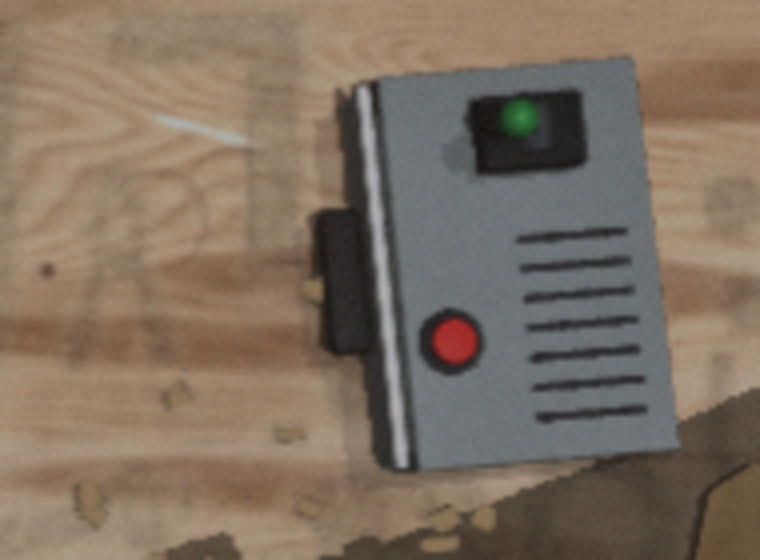

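View pics/s28c.png

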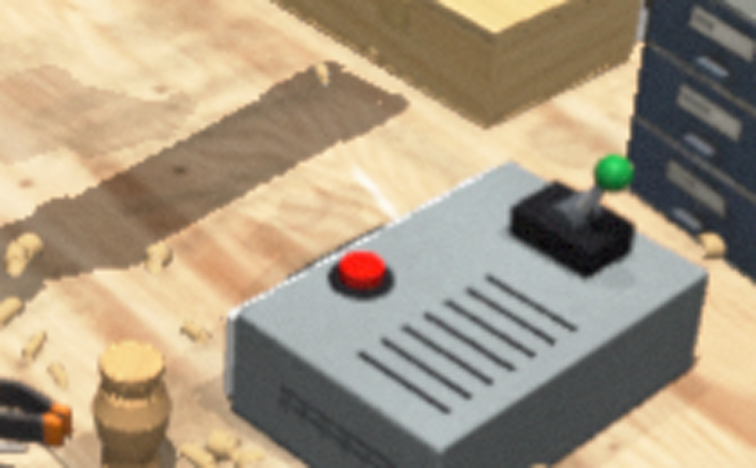

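```bash
python3 - <<'E'
from h import *
c=viewer.calibration("top")
a=onz(c,(439.5,198.83),.154);b=onz(c,(458.2,197.55),.154);print(a,b,np.linalg.norm(a-b))
for n in ["t24","t28"]:
    f=cv2.imread(f"pics/{n}.png")[:,:,::-1].copy(); m=mask(f[150:250,400:500].copy(),(45,90,30),(85,255,255)); M=cv2.moments(m); u=(M["m10"]/M["m00"]+400,M["m01"]/M["m00"]+150); print(u,onz(c,u,.154))
E
```

```text
[ 0.56550088 -0.38600139  0.154     ] [ 0.56983516 -0.43414525  0.154     ] 0.04833857029863197
(439.4054054054054, 198.9189189189189) [ 0.56526476 -0.38575631  0.154     ]
(457.95384615384614, 197.7846153846154) [ 0.56921164 -0.43350434  0.154     ]
```

```bash
python3 - <<'E'
from h import *
c=viewer.calibration("top")
P=lambda u,v,z: onz(c,(310+u/4-.375,170+v/4-.375),z)
print([P(u,v,.100).round(4) for u,v in [(470,100),(580,92),(478,172),(585,163)]])
print("cab",onz(c,(400,153),0),onz(c,(507,156),0))
c2=viewer.calibration("side")
for n in ["s24","s28"]:
    f=cv2.imread(f"pics/{n}.png")[:,:,::-1].copy(); m=mask(f[240:300,400:470].copy(),(45,90,30),(85,255,255)); M=cv2.moments(m); u=(M["m10"]/M["m00"]+400,M["m01"]/M["m00"]+240); print(u)
# predicted ball side px for leans
h=None
for mid in [(0.5672,-0.4115)]:
  for th in [-.5,.3,.4,.5]:
    X=np.array([mid[0]+.055*np.sin(th)*.09,mid[1]-.055*np.sin(th)*.996,.106+.055*np.cos(th)])
    print(th,X.round(4),proj(c2,X).round(1),proj(c,X).round(1))
E
```

```text
[array([ 0.587 , -0.3672,  0.1   ]), array([ 0.594 , -0.4412,  0.1   ]), array([ 0.5383, -0.3723,  0.1   ]), array([ 0.5459, -0.444 ,  0.1   ])]
cab [ 0.72886777 -0.31257075  0.        ] [ 7.26941144e-01 -6.25460889e-01  2.22044605e-16]
(423.7012987012987, 268.14285714285717)
(440.17241379310343, 277.5287356321839)
-0.5 [ 0.5648 -0.3852  0.1543] [423.3 269.8] [439.2 199.1]
0.3 [ 0.5687 -0.4277  0.1585] [437.5 276. ] [456.2 197.6]
0.4 [ 0.5691 -0.4328  0.1567] [439.2 277.6] [458.  197.6]
0.5 [ 0.5696 -0.4378  0.1543] [440.7 279.4] [459.6 197.7]
```

```bash
python3 - <<'E'
from h import *
plan(np.array([0.565,-0.375,0.20]),5.2,5)
E
```

```text
t 42.85 tcp [ 0.5391 -0.1048  0.2456] w -0.0001 turn [ 0.1 -1.   0.1] dist 0.275 J [ 0.7   0.35 -0.76  1.8   0.25  1.09 -0.05]
[-54.   0.   8.] [ 0.  -0.2  0. ]
[-54.   0.   8.] [ 0.  -0.2  0. ]
[-54.   0.   9.] [ 0.  -0.2  0. ]
[-54.   0.   9.] [ 0.  -0.2  0. ]
[-54.   0.   9.] [ 0.  -0.2  0. ]
```

drive_tool(
  commands=[
    {"linear":[-0.054,0,0.005],"dr":[0,-0.2,0],"jaw":1},
    {"linear":[-0.054,0,0.005],"dr":[0,-0.2,0],"jaw":1},
    {"linear":[-0.054,0,0.005],"dr":[0,-0.2,0],"jaw":1},
    {"linear":[-0.054,0,0.005],"dr":[0,-0.2,0],"jaw":1},
    {"linear":[-0.05,0,0.005],"dr":[0,-0.2,0],"jaw":1},
    {"linear":[0,0,0.03],"dr":[0,0,0],"jaw":1},
    {"linear":[0,0,0],"dr":[0,0,0],"jaw":1},
  ],
)

```text
clock: 43.72
tcp_pos: [0.5585, -0.3971, 0.1838]
orientation: [2.136, 2.293, -0.01]
contact_force: [-0.2, 0.6, -0.1]
grip_width: -0.0
```

```bash
python3 - <<'E'
from h import *
plan(np.array([0.568,-0.395,0.144]),5.2,2)
grab("wrist","w29")
E
```

```text
t 43.73 tcp [ 0.5585 -0.3971  0.1838] w -0.0 turn [ 0.   0.6 -1.1] dist 0.041 J [ 0.93  0.61 -0.61  1.55  0.38  1.1   0.31]
[ 1.  5. 20.] [ 0.   0.3 -0.6]
[ 1.  5. 20.] [ 0.   0.3 -0.6]
```

View pics/w29.png

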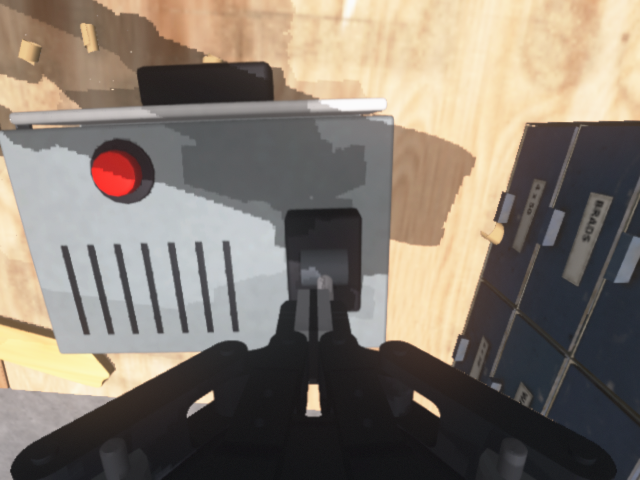

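drive_tool(
  commands=[
    {"linear":[0.006,0.009,0.02],"dr":[0,0.6,-1],"jaw":1},
    {"linear":[0.002,0,0.018],"dr":[0,0,0],"jaw":1},
    {"linear":[0,0,0],"dr":[0,0,0],"jaw":1},
  ],
)

```text
clock: 44.15
tcp_pos: [0.5695, -0.3891, 0.1476]
orientation: [2.115, 2.315, 0.002]
contact_force: [-0.0, -0.1, 0.2]
grip_width: 0.0
```

```bash
python3 - <<'E'
from h import *
plan(np.array([0.5685,-0.41,0.146]),5.2,1)
E
```

```text
t 44.15 tcp [ 0.5695 -0.3891  0.1476] w 0.0 turn [ 0.3  0.2 -0. ] dist 0.021 J [ 0.91  0.65 -0.6   1.56  0.41  1.05  0.29]
[-21.  -3.   2.] [ 0.3  0.2 -0. ]
```

drive_tool(
  commands=[
    {"linear":[-0.012,-0.002,0.001],"dr":[0.3,0,0],"jaw":1},
    {"linear":[-0.008,0,0],"dr":[0,0,0],"jaw":1},
    {"linear":[0,0,0],"dr":[0,0,0],"jaw":1},
  ],
)

```text
clock: 44.52
tcp_pos: [0.5698, -0.409, 0.1475]
orientation: [2.117, 2.32, -0.003]
contact_force: [-0.8, 4.3, -1.9]
grip_width: 0.0002
```

drive_tool(
  commands=[
    {"linear":[-0.005,0,0],"dr":[0,0,0],"jaw":1},
    {"linear":[-0.005,0,0],"dr":[0,0,0],"jaw":1},
  ],
)

```text
clock: 44.78
tcp_pos: [0.5701, -0.4092, 0.1473]
orientation: [-2.103, -2.317, -0.007]
contact_force: [-6.3, 14.5, 7.2]
grip_width: -0.0001
```

drive_tool(
  commands=[
    {"linear":[-0.008,0,0],"dr":[0,0,0],"jaw":1},
    {"linear":[-0.008,0,0],"dr":[0,0,0],"jaw":1},
  ],
)

```text
clock: 45.02
tcp_pos: [0.57, -0.4093, 0.1475]
orientation: [-2.077, -2.309, -0.02]
contact_force: [-9.3, 19.8, 11.5]
grip_width: 0.0
```

drive_tool(
  commands=[
    {"linear":[0.02,0,0],"dr":[0,0,0],"jaw":1},
    {"linear":[0.04,0,0],"dr":[0,0,0],"jaw":1},
    {"linear":[0.03,0,-0.05],"dr":[0,0,0],"jaw":1},
    {"linear":[0.05,0,-0.04],"dr":[0,0,0],"jaw":1},
    {"linear":[0.06,0,0],"dr":[0,0,0],"jaw":1},
    {"linear":[0.06,0,0],"dr":[0,0,0],"jaw":1},
    {"linear":[0.05,0,0],"dr":[0,0,0],"jaw":1},
    {"linear":[0,0,0],"dr":[0,0,0],"jaw":1},
  ],
)

```text
clock: 46.02
tcp_pos: [0.5427, -0.101, 0.2551]
orientation: [-2.091, -2.317, -0.025]
contact_force: [-0.2, -0.8, 0.3]
grip_width: -0.0004
```

```bash
python3 - <<'E'
from h import *
c,f=grab("top","t30"); 
f=grab("side","s30")[1]; cv2.imwrite("pics/s30c.png",cv2.resize(f[200:400,230:500],None,fx=2.9,fy=2.9,interpolation=cv2.INTER_CUBIC)[:,:,::-1])
E
```

```text
(no output)
```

View pics/t30.png

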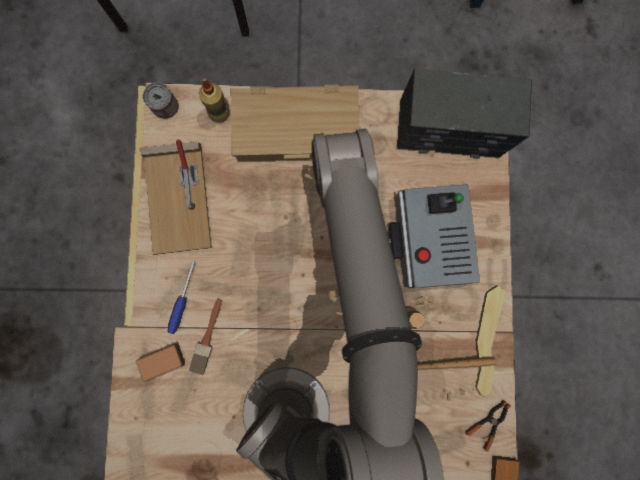

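View pics/s30c.png

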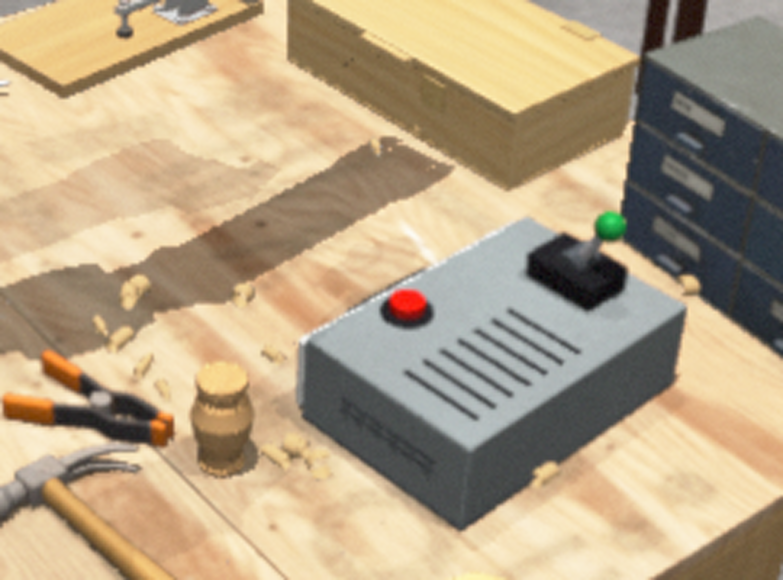

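The tray is home, the lever is over, and the foot and screwdriver haven't moved. Handing in.

```bash
python3 -c "
from bench import job
print(job.hand_in())"
```

```text
the job is handed in; nothing more can be done
None
```

The dryer is loaded and switched on, and the job is handed in (about 46 s of the 192 s used). I pressed the red release and laid all three blanks flat and lengthwise, one per bay. Then I pushed the bar down over both hooks, pushed the tray home and pushed the green lever over.

**Bar:** after I let go, the pictures showed both orange hook heads over the bar ends.

**Tray:** it stayed in after I withdrew, and the overhead picture matches the latched start.

**Lever:** it reached a hard stop twice at the same place, with about 10 N and then 20 N. The cameras gave about 48 mm of ball travel instead of the nominal 53 mm. That is about two pixels, so I trusted the felt stop.

**Left alone:** by eye in the last pictures, the turned foot and screwdriver stand where they were.

The job was handed in without a verdict, so none of this is confirmed beyond those checks.

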